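# Ready the watch-part inspection station

### The job

Get the inspection station ready for the next batch: first push the white folding cover all the way back by its post, so that its two panels stand folded flat against each other; then lay every watch part from the black pad flat on the tray floor, octagonal bezels in the compartment next to the folded cover and rectangular frames in the other, none lying on another or on the rim. Last, slide the magnifier's collar along its bar until its pointer lines up with the white marker tab, let go, and leave the spool, jar and tin where they are.

Things in the scene. Friction and masses are not known exactly. Their poses are not given: they have to be found in the camera images.
- station: the fixed inspection station with tray, cover and magnifier; origin at table level under the tray's centre. Tray 162 mm along its x, 196 mm along y; rubber floor 4 mm and rim 14 mm above the table; a divider 4 mm thick, as high as the rim, at y = 0 splits it in two compartments. The cover's fixed hinge is on the +y side, at y = 140 mm, 22 mm up, behind a 50 mm ledge as high as the rim
- bay_bezels (a point): centre of the floor of the tray compartment next to the cover's fixed hinge (inside 150 mm along x, 92 mm along y); axes as the station's
- bay_frames (a point): centre of the floor of the other tray compartment, on the magnifier's parking side (inside 150 mm along x, 92 mm along y); axes as the station's
- cover (a joint): fold angle (rad) of the white cover: 0 = both panels flat over the tray, 1.54 (stop) = both upright against each other over the fixed hinge, 120 mm tall. Panels 120 mm along y, 154 mm along x, 4 mm thick. Starts a little tented. Pushing the rail on the free edge straight along the station's +y (190 to 220 mm) folds it; takes 2 to 8 N, stays where left
- cover_post (a point): black upright post, 14 mm across, on the -x end of the cover's sliding rail, 54 mm clear of the panels' ends; point on its axis 48 mm above the table, post from 26 to 67 mm. It stays upright and level as the rail slides along y; it stands at station y = 140 mm - 240 mm * cos(joint cover). The rail under it is 10 mm wide along y
- lens (a joint): position in m of the magnifier's collar along its bar, growing towards the station's +y, 0 to 0.28; about 2 N of friction, stays where left. The bar runs along y at station x = 115 mm, 100 mm up, between end posts 115 mm tall at y = -232 and 137 mm
- collar_post (a point): dark upright post, 14 mm across, on top of the magnifier's collar, to move it by; point on its axis 134 mm above the table, post from 113 to 154 mm. The collar is 26 mm in diameter, 28 mm long on the bar; a level arm towards the station's -x holds a round magnifier, 68 mm in diameter, its centre 115 mm from the bar, its underside 95 mm above the table
- pointer (a point): end of the thin 3 mm pointer on the collar that points to the station's +x, 37 mm from the bar's axis; axes as the station's
- marker_tip (a point): top of the thin white upright marker tab (4 mm wide along y) beyond the bar, just clear of the pointer's end and as high (100 mm above the table); axes as the station's. The pointer lines up with it when their station y agree
- pad: fixed flat black rubber work pad with a blue border, 250 x 330 mm, 2 mm thick; origin at its centre at table level. The watch parts start on it
- bezel1_mid (a point): octagonal steel watch bezel ring, loose: 40 mm across its flats (grip it there), wall 5.5 mm, 8 mm thick; the point is its centre, half-way up (4 mm above what it lies on); either face may be up; z is the ring axis; flats face its x axis and every 45 degrees round. May be absent
- bezel2_mid (a point): octagonal steel watch bezel ring, loose: 40 mm across its flats (grip it there), wall 5.5 mm, 8 mm thick; the point is its centre, half-way up (4 mm above what it lies on); either face may be up; z is the ring axis; flats face its x axis and every 45 degrees round. May be absent
- bezel3_mid (a point): octagonal steel watch bezel ring, loose: 40 mm across its flats (grip it there), wall 5.5 mm, 8 mm thick; the point is its centre, half-way up (4 mm above what it lies on); either face may be up; z is the ring axis; flats face its x axis and every 45 degrees round. May be absent
- frame1_mid (a point): rectangular steel watch case frame, loose: 44 mm long along its x, 36 mm wide along its y (grip it across these 36 mm, on the two straight long sides), 8 mm thick, open in the middle; either face may be up; the point is its centre, half-way up (4 mm above what it lies on). May be absent
- frame2_mid (a point): rectangular steel watch case frame, loose: 44 mm long along its x, 36 mm wide along its y (grip it across these 36 mm, on the two straight long sides), 8 mm thick, open in the middle; either face may be up; the point is its centre, half-way up (4 mm above what it lies on). May be absent
- frame3_mid (a point): rectangular steel watch case frame, loose: 44 mm long along its x, 36 mm wide along its y (grip it across these 36 mm, on the two straight long sides), 8 mm thick, open in the middle; either face may be up; the point is its centre, half-way up (4 mm above what it lies on). May be absent
- spool: green thread spool, bystander, 44 mm diameter, 60 mm tall, origin at its foot; leave alone
- jar: small glass jar, bystander, 48 mm diameter, 60 mm tall, origin at its foot; leave alone
- tin: red tin, bystander, 110 x 70 mm, 45 mm tall, origin at its foot; leave alone

How it is judged:
By the outcome, as a careful person would: the job done as asked, in the order asked, and still so for the second after the job is handed in, with the robot touching nothing.
Of bezel1, bezel2, bezel3, frame1, frame2, frame3 only 4 to 6 are there at a start; the rules pass over those that are not, and their reading is None.
At some moment in a run one of bezel1, bezel2, bezel3, frame1, frame2, frame3 may be knocked a few centimetres aside while the robot is not near it.
It also fails if it takes over 210 s, if anything falls off the work surface, if the arm or the gripper's body presses on something with over 40 N, if the wrist force passes 120 N, or if a joint passes its speed limit or range.

### The arm

A 6-joint arm with a two-finger parallel gripper is mounted at the origin on the work surface. World frame = base frame: x ahead of the robot, y to its left, z up, the work surface at z = 0. Lengths are in m, angles in rad, forces in N, time in s.
With the tool pointing down it reaches from about 0.375 to 0.975 m from the base axis. Payload 3.8 kg.
Tool frame: the origin (TCP) lies on the centre line of the jaws, within the pads' length; the fingertips stand 25 mm ahead of it and the grasp point (between the pads) lies 6 mm ahead of it; y points along the fingers, z is the direction in which the jaws open and shut, and the axes are right-handed (so a half turn about y gives the same grasp; the last joint's range is limited). The gripper opens to 85 mm and grips with 20 to 120 N. Pads are 22 mm wide; open, the fingers measure 114 mm over their backs; the gripper's body (76 mm by 85 mm) begins 54 mm behind the grasp point. The pads swing forward as they close: fully open they stand 13 mm farther back than shut.
Start: joints at [-1.267, 0.264, 1.604, -0, 1.274, -0.037], TCP at [0.226, -0.636, 0.229] pointing down, gripper open.
Joint ranges: [-2.63, 2.63], [-0.94, 2.18], [0.31, 2.57], [-1.31, 4.45], [0, 2.66], [-2.55, 2.55]. Speed limits (rad/s): [2.57, 2.57, 3.14, 3.14, 3.14, 3.14].

### API

Orientations are given as a rotation vector (axis times angle).
In Python, from workcell import bot gives the robot as it stands.
- The arm moves only by the shell command python3 -m jog 'ROWS' [FORCE]. ROWS is JSON, a list of rows, each a list of 5 numbers: the shift along the world's x, y, z in mm, then the turn about the world's z in degrees, then the finger opening in mm, from 0 to 85.4. A call has exactly 10 rows; each row is the pose to reach, as a shift and turn from the pose commanded when the call began; what a row does not reach only later rows make up. A row lasts 1/8 s, in which the tool goes at most 62.5 mm and 10.7 degrees, less where a joint would pass 70% of its speed; a pose out of reach is approached as far as the arm can. A call with a gripper value outside its range is refused whole. The fingers move at their own pace and stop on an object; FORCE is the grip in N (left out, the last holds). Time passes only in rows, so rows that repeat a pose let the fingers close, or fill a call up. It gives the time, the measured TCP pose, the force and the opening at its end, in the units of the state.
- bot.read_state(): the state, without advancing time (a new reading comes with each control period).
- bot.read_camera(name): name is "scene" or "top" or "wrist"; returns a dict with "pixels" (480x640x3 uint8, red, green, blue), "fx", "fy", "cx", "cy" (pixels), "R" (3x3) and "t" (3): a world point X has camera coordinates R X + t. Camera axes: x right, y down, z forward; pixel columns grow to the right and rows downward; lengths in m; the calibration is good to about 2 mm. A picture is of the moment at which its call begins. There is no depth.
- bot.finish_job(): hands the job in, once; it reports no verdict.
The state is a dict: "time": time; "q": joint angles; "joint_vel": joint speeds; "joint_torque": joint torques, N m; "tool_pos": TCP position; "tcp_rot": TCP orientation; "wrist_force": force on the tool from outside, world axes, zero at the start; "torque": the same for the moment, N m; "width": opening from 0.0 (shut) to 1.0 (fully open).
Only numpy, scipy, OpenCV 4.12 (cv2) and the standard library are available. Lean on these libraries where they do the work, as an engineer would, in place of code of your own. Each camera call takes 0.05 s, during which the arm holds its last target.

## Working session

There is one attempt and no reset: what is moved stays moved. The work goes in short steps, Python scripts to look and compute and a shell command to move; the robot and the scene stay as the last step left them, time stands still between calls to the robot, and variables do not carry over. Pictures are saved under pics/ and viewed, and the job is handed in when it is done.

```bash
ls; mkdir -p pics; cat > h.py <<'E'
import numpy as np,cv2
from workcell import bot
def cam(n,save=None):
    c=bot.read_camera(n)
    if save: cv2.imwrite('pics/'+save+'.png',c['pixels'][:,:,::-1])
    return c
def ray(c,u,v,z):
    R=np.array(c['R']);t=np.array(c['t']);o=-R.T@t
    d=R.T@np.array([(u-c['cx'])/c['fx'],(v-c['cy'])/c['fy'],1])
    return o+d*(z-o[2])/d[2]
def proj(c,X):
    p=np.array(c['R'])@np.array(X)+np.array(c['t'])
    return np.array([c['fx']*p[0]/p[2]+c['cx'],c['fy']*p[1]/p[2]+c['cy']])
E
python3 - <<'E'
from h import *
for n in ['scene','top','wrist']:
    c=cam(n,n+'0'); print(n,c['fx'],-np.array(c['R']).T@np.array(c['t']),np.round(c['R'],3).tolist())
s=bot.read_state();print({k:np.round(v,3).tolist() for k,v in s.items()})
E
```

```text
pics
scene 523.2461185134216 [ 1.04410828 -0.2944513   0.97983532] [[0.531, 0.848, -0.006], [0.711, -0.449, -0.541], [-0.462, 0.283, -0.841]]
top 510.2084320461102 [0.45707361 0.0107811  1.1923736 ] [[0.007, -1.0, 0.006], [-0.994, -0.008, -0.105], [0.105, -0.005, -0.994]]
wrist 373.9269627967818 [ 0.29047875 -0.61343081  0.37339286] [[0.334, -0.942, -0.003], [-0.907, -0.322, 0.272], [-0.257, -0.089, -0.962]]
{'time': 0.15, 'q': [-1.267, 0.265, 1.605, -0.0, 1.274, -0.037], 'joint_vel': [-0.0, -0.003, -0.005, 0.001, -0.001, -0.0], 'joint_torque': [-0.0, -51.591, -36.796, -0.0, 0.008, 0.0], 'tool_pos': [0.225, -0.636, 0.228], 'tcp_rot': [-0.351, 2.038, -2.035], 'wrist_force': [0.456, 0.002, -0.397], 'torque': [-0.089, 0.049, -0.012], 'width': 0.999}
```

View pics/scene0.png

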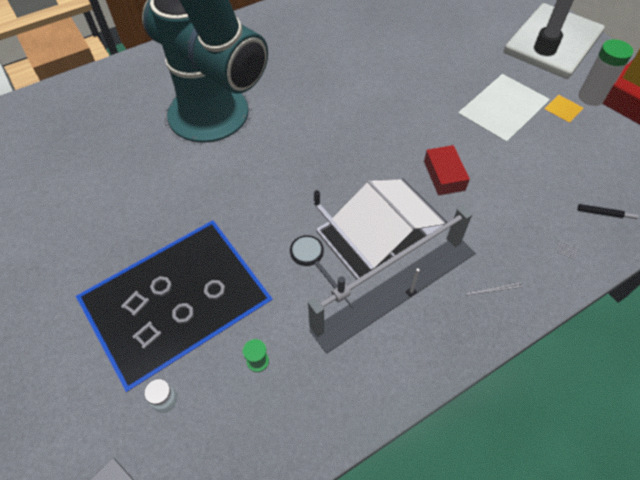

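View pics/top0.png

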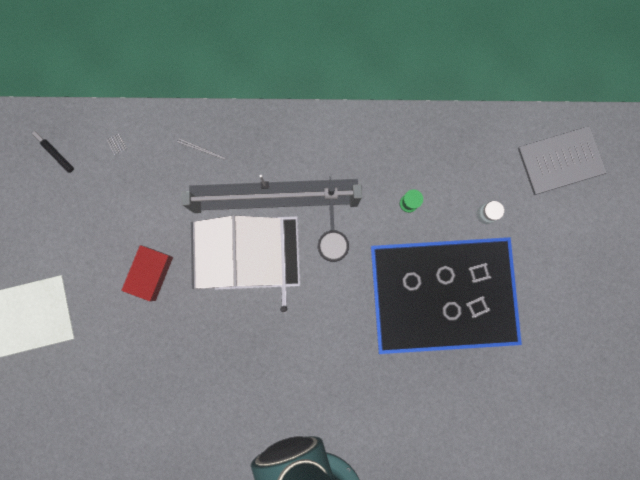

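View pics/wrist0.png

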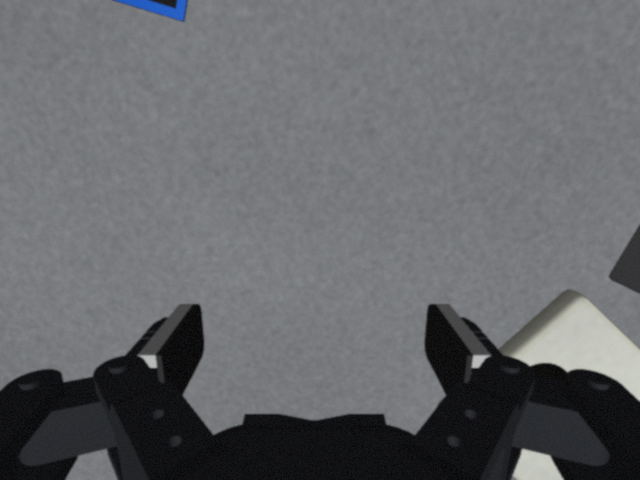

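```bash
python3 - <<'E'
from h import *
a=cv2.imread('pics/top0.png')
cv2.imwrite('pics/tz.png',cv2.resize(a[160:325,180:380],None,fx=4,fy=3.6*4/3.6,interpolation=cv2.INTER_CUBIC)[:600])
b=cv2.imread('pics/scene0.png')
cv2.imwrite('pics/sz.png',cv2.resize(b[170:360,280:480],None,fx=3,fy=3,interpolation=cv2.INTER_CUBIC))
E
```

```text
(no output)
```

View pics/tz.png

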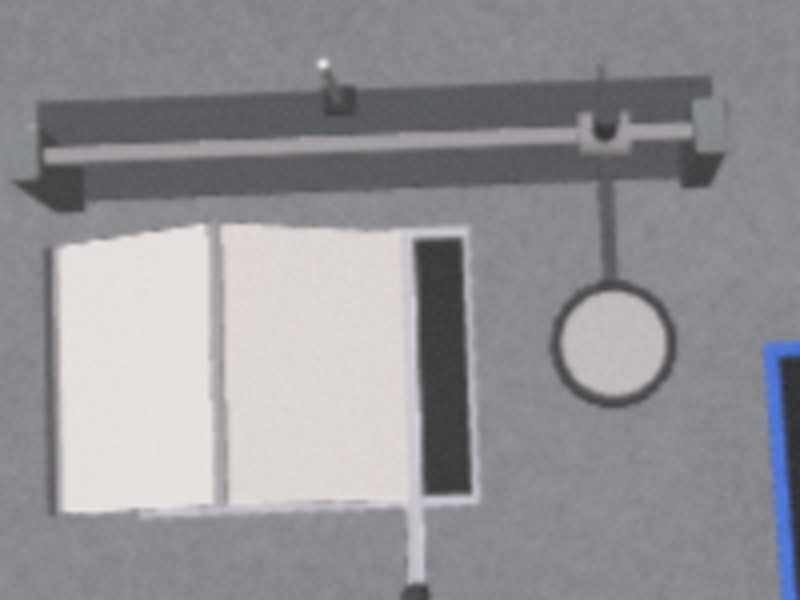

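View pics/sz.png

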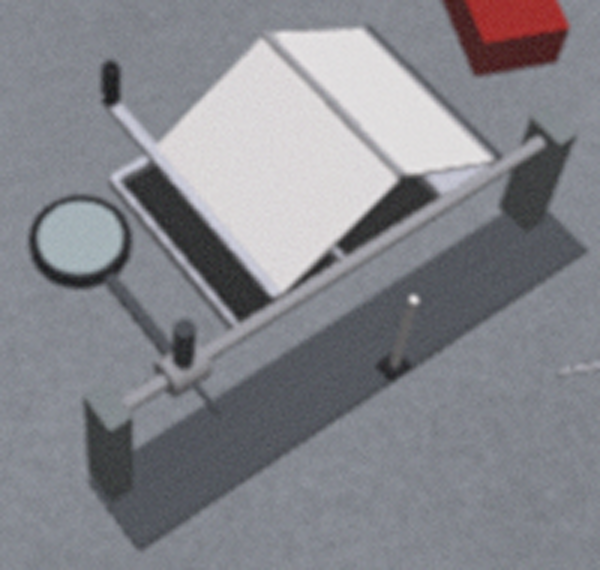

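```bash
cat >> h.py <<'E'
def tri(c1,p1,c2,p2):
    A=[];b=[]
    for c,(u,v) in((c1,p1),(c2,p2)):
        R=np.array(c['R']);t=np.array(c['t'])
        x=(u-c['cx'])/c['fx'];y=(v-c['cy'])/c['fy']
        A+=[R[0]-x*R[2],R[1]-y*R[2]];b+=[x*t[2]-t[0],y*t[2]-t[1]]
    r=np.linalg.lstsq(np.array(A),np.array(b),rcond=None);return r[0]
def mm(x): return np.round(np.array(x)*1000,1).tolist()
E
python3 - <<'E'
from h import *
ct=cam('top','top1');cs=cam('scene','scene1')
T=lambda x,y:(180+(x+.5)/4-.5,160+(y+.5)/4-.5)
S=lambda x,y:(280+(x+.5)/3-.5,170+(y+.5)/3-.5)
P={}
for n,p,z in [('c--',(480,501),.014),('c+-',(470,227),.014),('marker',(323,64),.100),('pointer',(601,66),.1),('collar',(605,131),.134),('mag',(614,345),.1),('barL',(45,157),.106),('barR',(692,131),.106),('postR',(710,125),.115),('coverpost',(415,594),.067)]:
    X=ray(ct,*T(*p),z);P[n]=X;print(n,mm(X))
for n,p,z in [('c--s',(113,178),.014),('marker',(413,298),.1),('collar_top',(184,325),.154),('pointer',(217,411),.1),('coverpost top',(111,66),.067),('mag',(80,240),.1)]:
    print(n,mm(ray(cs,*S(*p),z)))
print('tri marker',mm(tri(ct,T(323,64),cs,S(413,298))),'pointer',mm(tri(ct,T(601,66),cs,S(217,411))),'cp',mm(tri(ct,T(415,590),cs,S(111,66))))
d=P['c+-']-P['c--'];print(np.linalg.norm(d),np.degrees(np.arctan2(d[1],d[0])))
d=P['barL']-P['barR'];print(np.linalg.norm(d),np.degrees(np.arctan2(-d[0],d[1])))
# parts
for n,c in(('top',ct),('scene',cs)):
    im=c['pixels'];hsv=cv2.cvtColor(im,cv2.COLOR_RGB2HSV)
    blue=((hsv[...,0]>100)&(hsv[...,0]<130)&(hsv[...,1]>130)).astype(np.uint8)
    cn=max(cv2.findContours(blue,0,2)[0],key=cv2.contourArea)
    bx=cv2.minAreaRect(cn)
    pm=np.zeros(blue.shape,np.uint8);cv2.fillPoly(pm,[cv2.convexHull(cn)],1)
    pm=cv2.erode(pm,np.ones((9,9)))
    g=(cv2.cvtColor(im,cv2.COLOR_RGB2GRAY)>85).astype(np.uint8)*pm
    for k in cv2.findContours(g,0,2)[0]:
        if cv2.contourArea(k)<80: continue
        m=cv2.moments(cv2.convexHull(k));u,v=m['m10']/m['m00'],m['m01']/m['m00']
        pts=np.array([ray(c,*q[0],.009)[:2] for q in k],np.float32)*1000
        (cx,cy),(w,h),a=cv2.minAreaRect(pts)
        print(n,(round(u),round(v)),mm(ray(c,u,v,.007)),'rect',round(cx,1),round(cy,1),round(w,1),round(h,1),round(a,1))
E
```

```text
c-- [479.5, 40.6, 14.0]
c+- [638.7, 48.1, 14.0]
marker [714.6, 126.5, 100.0]
pointer [714.8, -25.1, 100.0]
collar [671.9, -26.2, 134.0]
mag [561.9, -32.7, 100.0]
barL [660.8, 274.7, 106.0]
barR [678.0, -74.3, 106.0]
postR [679.5, -83.2, 115.0]
coverpost [427.5, 74.3, 67.0]
c--s [477.9, 43.4, 14.0]
marker [711.3, 127.5, 100.0]
collar_top [673.4, -25.9, 154.0]
pointer [710.7, -24.3, 100.0]
coverpost top [423.1, 76.5, 67.0]
mag [558.8, -31.3, 100.0]
tri marker [713.3, 125.7, 104.7] pointer [713.1, -25.5, 105.7] cp [429.6, 73.3, 76.2]
0.1594257740963197 2.6965224605873934
0.3494211753758225 2.8171499899050443
top (452, 311) [423.2, -310.1, 7.0] rect 423.3 -309.5 38.8 39.7 0.4
top (478, 307) [432.6, -371.0, 7.0] rect 432.6 -370.5 37.5 45.3 24.3
top (411, 281) [490.6, -218.4, 7.0] rect 490.4 -218.2 39.4 41.8 89.4
top (445, 275) [505.3, -296.8, 7.0] rect 505.3 -296.4 41.1 41.0 62.7
top (480, 273) [511.2, -377.5, 7.0] rect 511.3 -376.5 37.6 45.6 16.1
scene (146, 334) [507.2, -376.0, 7.0] rect 508.4 -375.7 38.6 44.9 15.6
scene (182, 312) [501.2, -296.2, 7.0] rect 502.2 -296.0 40.6 42.2 20.7
scene (134, 302) [428.0, -370.3, 7.0] rect 429.2 -370.1 37.4 44.1 22.9
scene (214, 289) [486.1, -217.4, 7.0] rect 487.0 -217.3 42.2 40.1 57.8
scene (160, 285) [418.2, -309.4, 7.0] rect 419.5 -309.2 43.1 42.0 5.5
```

```bash
python3 -m jog '[[18,52,0,-2,85],[36,104,0,-4,85],[54,156,0,-6,85],[72,208,0,-8,85],[90,260,0,-10,85],[108,312,0,-12,85],[126,364,0,-14,85],[144,416,0,-16,85],[162,468,0,-17,85],[180,520,0,-17,85]]'
python3 -m jog '[[4,40,0,0,60],[8,80,0,0,60],[12,120,0,0,60],[16,150,-10,0,60],[20,180,-20,0,60],[20,190,-30,0,60],[20,190,-38,0,60],[20,190,-38,0,60],[20,190,-38,0,60],[20,190,-38,0,60]]' 40
python3 - <<'E'
from h import *
c=cam('wrist','w1');s=bot.read_state();print(mm(s['tool_pos']),s['time'],s['width'],s['wrist_force'])
cam('top','t1')
E
```

```text
time: 1.5
tool_pos: [0.4059, -0.1145, 0.2295]
tcp_rot: [-0.047, 2.198, -2.199]
wrist_force: [1.3, -0.4, 1.0]
width: 0.995
time: 2.75
tool_pos: [0.426, 0.0733, 0.1917]
tcp_rot: [-0.046, 2.199, -2.199]
wrist_force: [0.6, -0.5, -0.4]
width: 0.705
[426.0, 73.3, 191.7] 2.8 0.7044759686645543 [-0.35370454 -0.27650199  0.01830621]
```

View pics/w1.png

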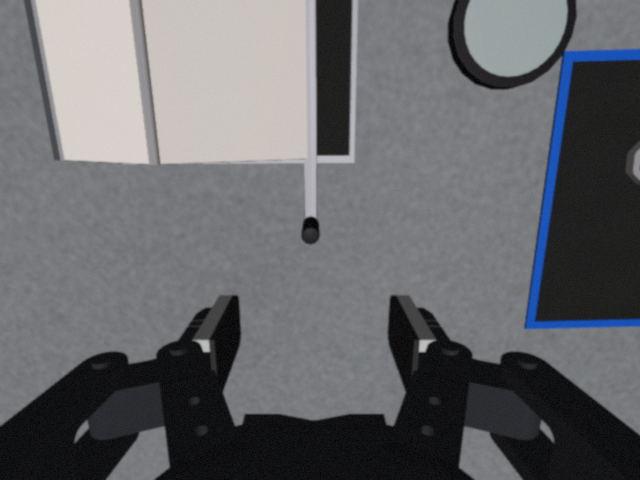

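```bash
python3 - <<'E'
from h import *
c=cam('wrist');
for p,z in [((310.5,233),.067),((310.5,231),.067),((354,161),.014),((316,300),.16)]: print(p,mm(ray(c,*p,z)))
print(proj(c,bot.read_state()['tool_pos']),mm(-np.array(c['R']).T@np.array(c['t'])))
R=np.array(c['R']);print(R.round(3))
E
```

```text
(310.5, 233) [427.2, 75.5, 67.0]
(310.5, 231) [428.8, 75.6, 67.0]
(354, 161) [478.2, 41.3, 14.0]
(316, 300) [415.2, 71.3, 160.0]
[312.29370402 307.38433728] [494.7, 75.8, 337.1]
[[ 0.043 -0.999 -0.001]
 [-0.962 -0.042  0.271]
 [-0.271 -0.011 -0.962]]
```

```bash
python3 -m jog '[[2,2,-25,0,60],[2,2,-50,0,60],[2,2,-75,0,60],[2,2,-100,0,60],[2,2,-115,0,60],[2,2,-130,0,60],[2,2,-130,0,10],[2,2,-130,0,10],[2,2,-130,0,10],[2,2,-130,0,10]]' 20
python3 - <<'E'
from h import *
c=cam('wrist','w2');s=bot.read_state();print(mm(s['tool_pos']),s['time'],s['width'],s['wrist_force'])
E
```

```text
time: 4.15
tool_pos: [0.4284, 0.076, 0.062]
tcp_rot: [-0.046, 2.199, -2.198]
wrist_force: [0.1, 0.1, 1.4]
width: 0.132
[428.4, 76.0, 61.9] 4.2 0.13410013209718394 [0.92436992 0.41428178 1.95548712]
```

View pics/w2.png

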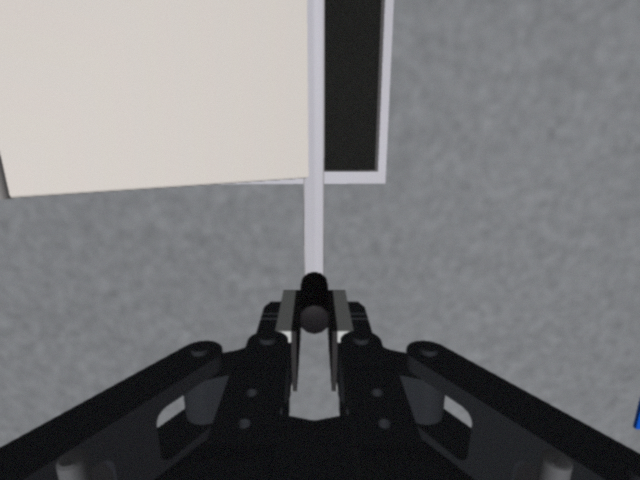

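```bash
python3 -m jog '[[-1,10,0,0,10],[-1,25,0,0,10],[-2,42,0,0,10],[-3,60,0,0,10],[-4,78,0,0,10],[-5,96,0,0,10],[-6,114,0,0,10],[-6,128,0,0,10],[-7,136,0,0,10],[-7,140,0,0,10]]' 20
python3 -m jog '[[0,8,0,0,10],[-1,16,0,0,10],[-1,24,0,0,10],[-1,32,0,0,10],[-2,38,0,0,10],[-2,42,0,0,10],[-2,45,0,0,10],[-2,48,0,0,10],[-2,50,0,0,10],[-2,50,0,0,10]]'
python3 - <<'E'
from h import *
c=cam('wrist','w3');s=bot.read_state();print(mm(s['tool_pos']),s['time'],s['width'],s['wrist_force'])
E
```

```text
time: 5.45
tool_pos: [0.4214, 0.2167, 0.0617]
tcp_rot: [-0.047, 2.198, -2.197]
wrist_force: [3.7, -1.9, 4.4]
width: 0.133
time: 6.7
tool_pos: [0.419, 0.2662, 0.0616]
tcp_rot: [-0.047, 2.2, -2.198]
wrist_force: [3.0, -0.2, 6.1]
width: 0.135
[419.0, 266.2, 61.6] 6.75 0.13387532664958446 [ 2.9975393  -0.15685088  6.20062859]
```

View pics/w3.png

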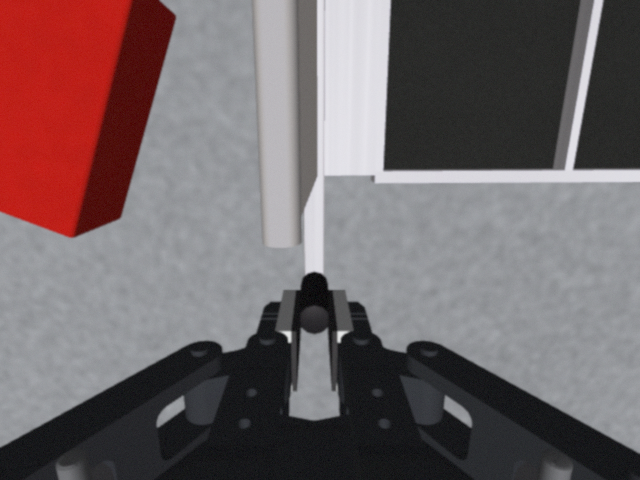

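```bash
python3 -m jog '[[0,0.5,0,0,10],[0,1,0,0,10],[0,1.5,0,0,10],[0,2,0,0,10],[0,2.5,0,0,10],[0,3,0,0,10],[0,3.5,0,0,10],[0,4,0,0,10],[0,4,0,0,10],[0,4,0,0,10]]'
python3 - <<'E'
from h import *
s=bot.read_state();print(mm(s['tool_pos']),s['time'],s['width'],s['wrist_force'])
E
```

```text
time: 8.0
tool_pos: [0.4189, 0.2699, 0.0615]
tcp_rot: [-0.048, 2.199, -2.199]
wrist_force: [3.1, -0.7, 6.3]
width: 0.132
[418.9, 269.9, 61.5] 8.0 0.13237125224970403 [ 3.10804759 -0.7486667   6.33097148]
```

```bash
python3 -m jog '[[0,0.5,0,0,10],[0,1,0,0,10],[0,1.5,0,0,10],[0,2,0,0,10],[0,2.5,0,0,10],[0,3,0,0,10],[0,3,0,0,10],[0,3,0,0,10],[0,3,0,0,10],[0,3,0,0,10]]'
python3 - <<'E'
from h import *
s=bot.read_state();print(mm(s['tool_pos']),s['time'],s['width'],s['wrist_force'])
c=cam('wrist','w4')
E
```

```text
time: 9.25
tool_pos: [0.4187, 0.271, 0.0613]
tcp_rot: [-0.05, 2.195, -2.203]
wrist_force: [4.1, -7.3, 8.6]
width: 0.131
[418.7, 271.0, 61.3] 9.25 0.13052570758681772 [ 4.14392177 -7.3365921   8.5996641 ]
```

View pics/w4.png

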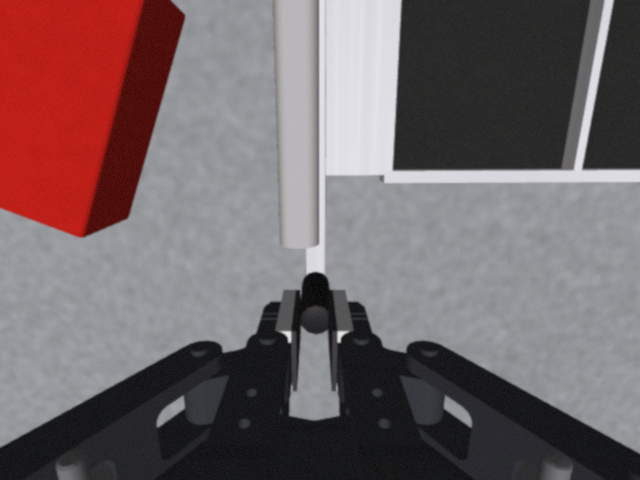

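```bash
python3 -m jog '[[0,0.5,0,0,10],[0,1,0,0,10],[0,1.5,0,0,10],[0,2,0,0,10],[0,2,0,0,10],[0,2,0,0,10],[0,2,0,0,10],[0,2,0,0,10],[0,2,0,0,10],[0,2,0,0,10]]'
python3 -m jog '[[0,-1,0,0,10],[0,-1,0,0,10],[0,-1,0,0,45],[0,-1,0,0,45],[0,-1,0,0,45],[0,-1,0,0,45],[0,-1,20,0,45],[0,-1,60,0,45],[0,-1,100,0,45],[0,-1,140,0,45]]'
python3 - <<'E'
from h import *
s=bot.read_state();print(mm(s['tool_pos']),s['time'],s['width'],s['wrist_force'])
c=cam('wrist','w5');cam('scene','s5')
E
```

```text
time: 10.55
tool_pos: [0.4187, 0.2718, 0.0612]
tcp_rot: [-0.051, 2.193, -2.205]
wrist_force: [4.8, -12.2, 8.9]
width: 0.139
time: 11.8
tool_pos: [0.4182, 0.2738, 0.2023]
tcp_rot: [-0.049, 2.199, -2.199]
wrist_force: [1.0, -1.2, 0.0]
width: 0.527
[418.2, 273.8, 202.3] 11.8 0.5271712773093031 [ 0.97402314 -1.17602932  0.0107017 ]
```

View pics/w5.png

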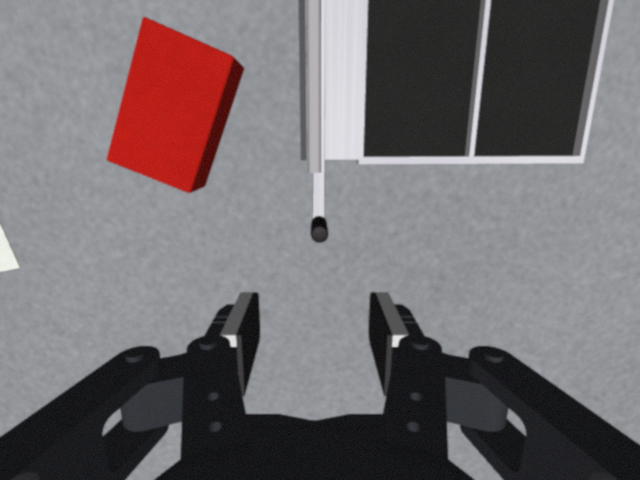

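View pics/s5.png

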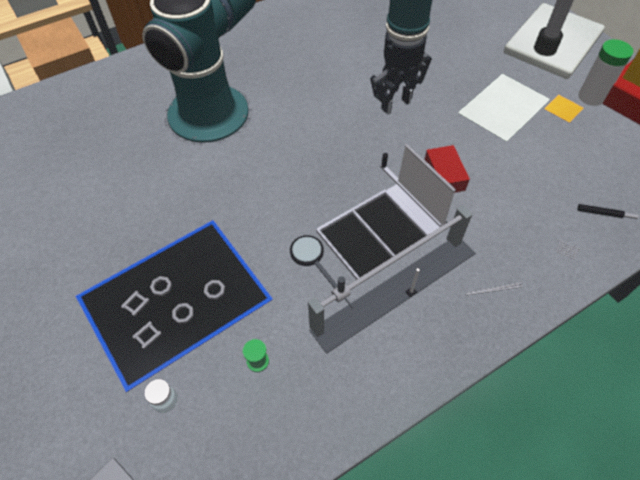

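```bash
python3 - <<'E'
from h import *
c=cam('wrist');
a=ray(c,358.5,163,.014);b=ray(c,584,162.5,.014);p=ray(c,319.5,235,.067)
print(mm(a),mm(b),mm(p));d=a-b;th=np.arctan2(-d[0],d[1]);print(np.linalg.norm(d),np.degrees(th))
ex=np.array([np.cos(th),np.sin(th)]);ey=np.array([-ex[1],ex[0]])
o=(a[:2]+b[:2])/2+.081*ex;print(mm(o));q=p[:2]-o;print('post st',mm([q@ex,q@ey]),'expect y',140-240*np.cos(1.54))
E
python3 -m jog '[[0,-40,5,0,60],[-2,-95,10,0,60],[-4,-155,10,0,60],[-6,-215,10,0,60],[-8,-275,10,0,60],[-8,-335,10,0,60],[-6,-395,10,0,60],[-4,-455,10,0,60],[0,-510,10,0,60],[5,-540,10,0,60]]'
python3 -m jog '[[5,-20,0,0,60],[5,-25,0,0,60],[5,-25,0,0,60],[5,-25,0,0,60],[5,-25,0,0,60],[5,-25,0,0,60],[5,-25,0,0,60],[5,-25,0,0,60],[5,-25,0,0,60],[5,-25,0,0,60]]'
cat >> h.py <<'E'
def parts(c,zc=.010,roi=None,T=85):
    im=c['pixels'];hsv=cv2.cvtColor(im,cv2.COLOR_RGB2HSV)
    blue=((hsv[...,0]>100)&(hsv[...,0]<130)&(hsv[...,1]>130)).astype(np.uint8)
    cn=np.vstack([k for k in cv2.findContours(blue,0,2)[0] if cv2.contourArea(k)>100])
    pm=np.zeros(blue.shape,np.uint8);cv2.fillPoly(pm,[cv2.convexHull(cn)],1)
    pm=cv2.erode(pm,np.ones((9,9)))*(1-cv2.dilate(blue,np.ones((9,9))))
    g=(cv2.cvtColor(im,cv2.COLOR_RGB2GRAY)>T).astype(np.uint8)*pm
    out=[]
    for k in cv2.findContours(g,0,1)[0]:
        if cv2.contourArea(k)<150: continue
        pts=np.array([ray(c,*q[0],zc)[:2] for q in k],np.float32)*1000
        (cx,cy),(w,h),a=cv2.minAreaRect(pts)
        hull=cv2.convexHull(pts)[:,0]
        # octagon flat angle: width function minimum averaged every 45deg
        an=np.arange(0,45,.5);f=[]
        for t in an:
            f.append(sum(np.ptp(hull@[np.cos(np.radians(t+45*j)),np.sin(np.radians(t+45*j))]) for j in range(4))/4)
        f=np.array(f);ph=np.angle(np.sum(-f*np.exp(1j*2*np.pi*an/45)))/(2*np.pi)*45
        ctr=[]
        u,v=k[:,0].mean(0)
        out.append((round(cx,1),round(cy,1),round(w,1),round(h,1),round(a,1),'flat',round(ph%45,1),round(f.min(),1),round(f.max(),1),'px',int(u),int(v)))
    return out
E
python3 - <<'E'
from h import *
s=bot.read_state();print(mm(s['tool_pos']),s['time'],s['width'],s['wrist_force'])
c=cam('wrist','w6')
for o in parts(c): print(*o)
E
```

```text
[473.0, 239.0, 14.0] [482.3, 40.2, 14.0] [418.8, 271.4, 67.0]
0.19896348859917243 2.6894064636515185
[558.6, 143.4]
post st [-133.6, 134.4] expect y 132.61004982020813
time: 13.2
tool_pos: [0.4224, -0.2682, 0.2092]
tcp_rot: [-0.048, 2.203, -2.2]
wrist_force: [1.0, 0.5, -1.0]
width: 0.699
time: 14.45
tool_pos: [0.4286, -0.2912, 0.2112]
tcp_rot: [-0.048, 2.199, -2.199]
wrist_force: [0.3, 0.2, 0.1]
width: 0.7
[428.6, -291.2, 211.2] 14.45 0.6997487643744565 [0.30084039 0.189154   0.12810922]
422.9 -309.6 42.5 42.6 2.5 flat 2.1 42.7 45.1 px 332 221
432.0 -369.8 39.2 46.3 24.2 flat 24.1 50.0 53.0 px 397 214
489.9 -217.7 42.6 42.9 53.4 flat 8.1 42.8 44.8 px 234 143
504.7 -295.9 42.5 42.5 21.1 flat 20.0 42.5 44.6 px 322 130
510.7 -375.6 38.2 46.5 15.8 flat 14.9 49.9 53.3 px 412 127
```

View pics/w6.png

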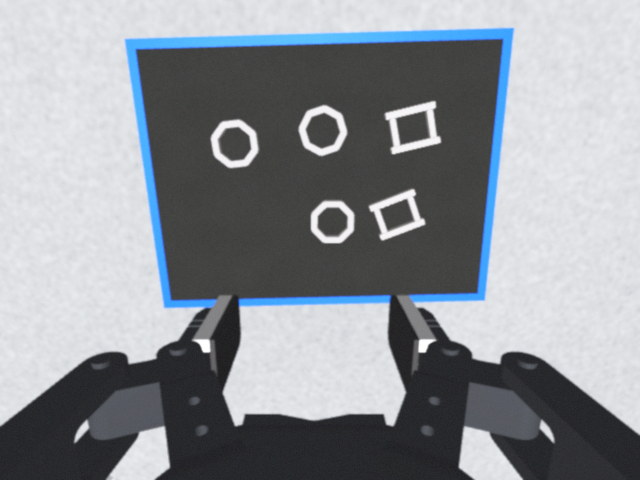

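```bash
python3 - <<'E'
from h import *
c=cam('wrist');s=bot.read_state();p=np.array(s['tool_pos'])
th=np.radians(2.6);ex=np.array([np.cos(th),np.sin(th),0]);ey=np.array([-ex[1],ex[0],0])
for dx in(0,.011):
  for h in (0,-.01,-.02,-.025):
    print(dx,h,[np.round(proj(c,p+dx*ex+sy*.030*ey+[0,0,h]),1).tolist() for sy in(1,-1)])
im=cv2.imread('pics/w6.png');cv2.imwrite('pics/w6z.png',cv2.resize(im[270:400,150:480],None,fx=2.4,fy=2.4,interpolation=cv2.INTER_CUBIC))
E
```

```text
0 0 [[241.8, 307.4], [383.2, 307.3]]
0 -0.01 [[246.0, 297.7], [379.2, 297.6]]
0 -0.02 [[249.6, 289.1], [375.7, 289.0]]
0 -0.025 [[251.3, 285.2], [374.1, 285.0]]
0.011 0 [[240.4, 283.2], [384.5, 283.0]]
0.011 -0.01 [[244.7, 274.8], [380.4, 274.6]]
0.011 -0.02 [[248.5, 267.3], [376.8, 267.1]]
0.011 -0.025 [[250.3, 263.8], [375.1, 263.7]]
```

View pics/w6z.png

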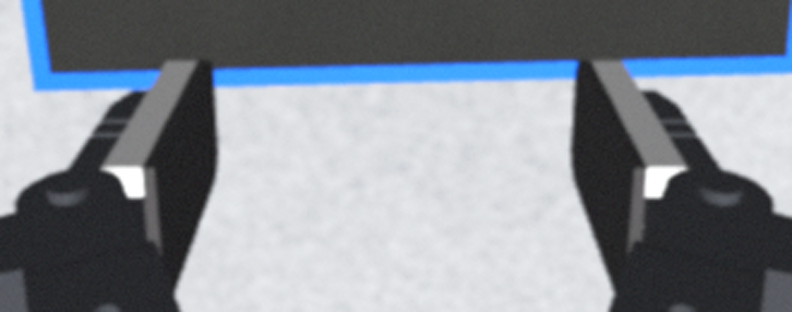

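```bash
python3 - <<'E'
from h import *
im=cv2.imread('pics/w2.png').astype(float);im=np.clip(im*2.5,0,255).astype(np.uint8);cv2.imwrite('pics/w2z.png',cv2.resize(im[250:400,230:400],None,fx=4,fy=4,interpolation=cv2.INTER_CUBIC))
E
```

```text
(no output)
```

View pics/w2z.png

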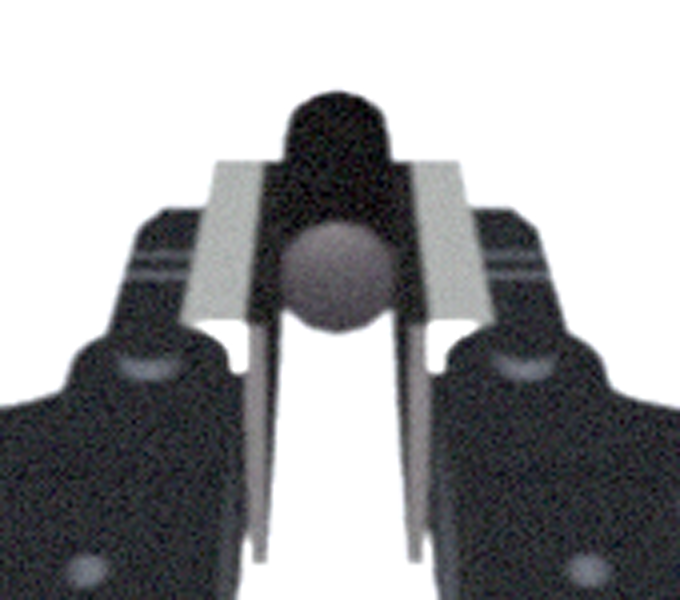

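```bash
python3 -m jog '[[1,-20,0,-10,52],[2,-40,-20,-20,52],[3,-60,-40,-30,52],[3.4,-78.6,-60,-40,52],[3.4,-78.6,-75,-50,52],[3.4,-78.6,-85,-60,52],[3.4,-78.6,-95,-68.4,52],[3.4,-78.6,-95,-68.4,52],[3.4,-78.6,-95,-68.4,52],[3.4,-78.6,-95,-68.4,52]]' 30
python3 - <<'E'
from h import *
from scipy.spatial.transform import Rotation as Ro
s=bot.read_state();print(mm(s['tool_pos']),s['time'],s['width'],s['wrist_force'])
z=Ro.from_rotvec(s['tcp_rot']).as_matrix()[:,2];print('jaw',np.degrees(np.arctan2(z[1],z[0])))
c=cam('wrist','w7')
for o in parts(c): print(*o)
E
```

```text
time: 15.8
tool_pos: [0.4324, -0.3701, 0.1169]
tcp_rot: [-0.98, -1.513, 1.514]
wrist_force: [0.3, 0.5, -0.2]
width: 0.608
[432.4, -370.1, 116.9] 15.8 0.6078267057983713 [ 0.30335599  0.45906112 -0.24486328]
jaw -155.7951706599927
501.6 -187.4 63.7 40.4 37.4 flat 28.5 55.6 56.8 px 143 408
353.2 -348.7 10.1 33.9 49.7 flat 6.3 23.9 25.1 px 397 309
465.3 -274.7 22.0 74.5 14.3 flat 7.5 51.8 53.1 px 226 334
422.3 -310.1 42.6 45.4 2.4 flat 1.6 44.0 46.1 px 292 317
504.2 -296.8 45.4 42.6 65.0 flat 20.2 44.2 46.3 px 182 290
431.9 -370.4 37.9 46.5 24.3 flat 24.2 49.7 53.3 px 314 241
510.3 -376.0 38.5 45.9 15.8 flat 16.1 49.7 53.3 px 211 186
```

View pics/w7.png

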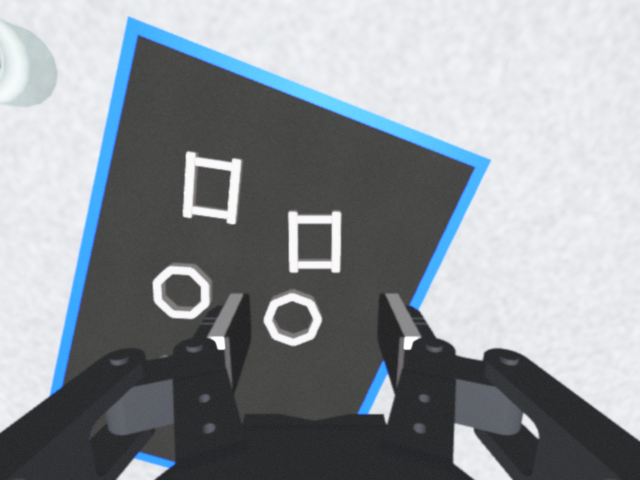

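```bash
python3 -m jog '[[-0.3,-0.2,-15,0,50],[-0.3,-0.2,-30,0,50],[-0.3,-0.2,-45,0,50],[-0.3,-0.2,-60,0,50],[-0.3,-0.2,-70,0,50],[-0.3,-0.2,-77,0,50],[-0.3,-0.2,-80,0,50],[-0.3,-0.2,-82,0,50],[-0.3,-0.2,-84,0,50],[-0.3,-0.2,-84,0,50]]' 30
python3 - <<'E'
from h import *
s=bot.read_state();print(mm(s['tool_pos']),s['time'],s['width'],s['wrist_force'])
c=cam('wrist','w8')
E
```

```text
time: 17.1
tool_pos: [0.4318, -0.3701, 0.0324]
tcp_rot: [-0.98, -1.512, 1.512]
wrist_force: [-0.7, 0.1, -0.2]
width: 0.586
[431.8, -370.1, 32.4] 17.1 0.5858459851714978 [-0.71825461  0.13162573 -0.21903956]
```

View pics/w8.png

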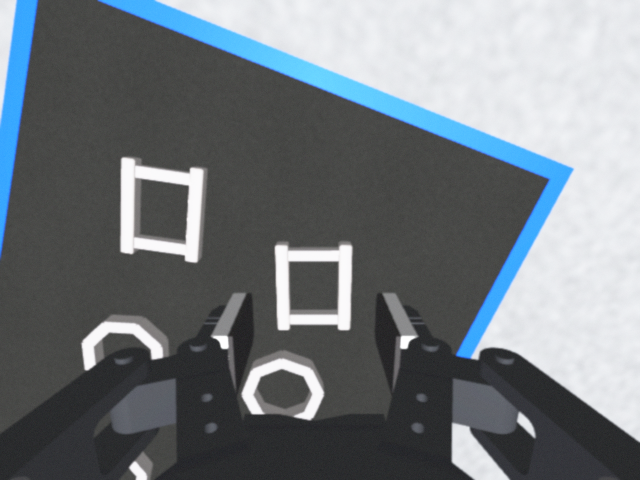

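```bash
python3 -m jog '[[0,0,-1,0,46],[0,0,-2,0,46],[0,0,-3,0,46],[0,0,-4,0,46],[0,0,-5,0,46],[0,0,-5,0,46],[0,0,-5,0,46],[0,0,-5,0,46],[0,0,-5,0,46],[0,0,-5,0,46]]' 30
python3 -m jog '[[0,0,0,0,30],[0,0,0,0,30],[0,0,0,0,30],[0,0,0,0,30],[0,0,0,0,30],[0,0,0,0,30],[0,0,0,0,30],[0,0,0,0,30],[0,0,0,0,30],[0,0,0,0,30]]' 30
python3 - <<'E'
from h import *
s=bot.read_state();print(mm(s['tool_pos']),s['time'],s['width'],s['wrist_force'])
c=cam('wrist','w9')
E
```

```text
time: 18.4
tool_pos: [0.4317, -0.37, 0.0272]
tcp_rot: [-0.98, -1.512, 1.512]
wrist_force: [-0.4, 0.0, -0.0]
width: 0.54
time: 19.65
tool_pos: [0.4317, -0.37, 0.0272]
tcp_rot: [-0.98, -1.512, 1.512]
wrist_force: [0.2, -0.8, -0.4]
width: 0.352
[431.7, -370.0, 27.2] 19.65 0.35232928519936496 [ 0.24289286 -0.84282836 -0.3719779 ]
```

View pics/w9.png

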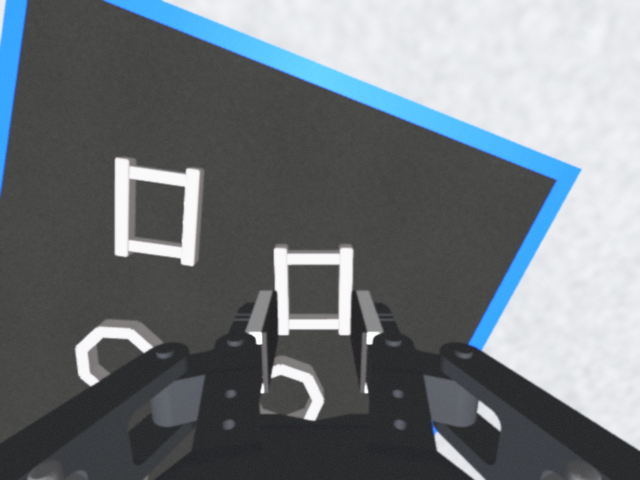

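```bash
python3 -m jog '[[0,0,0,0,48],[0,0,0,0,48],[0,0,0,0,48],[0,0,-1,0,48],[0,0,-2,0,48],[0,0,-3,0,48],[0,0,-4,0,48],[0,0,-5,0,48],[0,0,-5,0,48],[0,0,-5,0,48]]' 30
python3 -m jog '[[0,0,0,0,30],[0,0,0,0,30],[0,0,0,0,30],[0,0,0,0,30],[0,0,0,0,30],[0,0,0,0,30],[0,0,0,0,30],[0,0,0,0,30],[0,0,0,0,30],[0,0,0,0,30]]' 30
python3 - <<'E'
from h import *
s=bot.read_state();print(mm(s['tool_pos']),s['time'],s['width'],s['wrist_force'])
c=cam('wrist','w10')
E
```

```text
time: 20.95
tool_pos: [0.4317, -0.37, 0.0222]
tcp_rot: [-0.98, -1.512, 1.512]
wrist_force: [0.5, -0.9, 0.3]
width: 0.558
time: 22.2
tool_pos: [0.4317, -0.3699, 0.0222]
tcp_rot: [-0.98, -1.512, 1.512]
wrist_force: [-0.2, -0.0, 0.3]
width: 0.352
[431.7, -369.9, 22.2] 22.2 0.3517420739336874 [-0.23851669 -0.03299911  0.32629099]
```

View pics/w10.png

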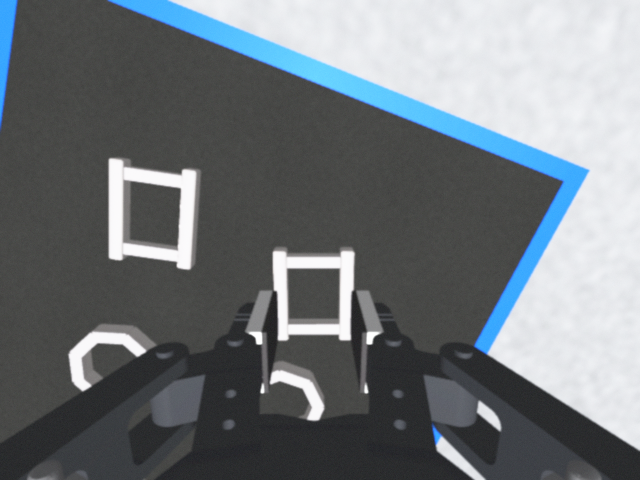

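```bash
python3 -m jog '[[0,0,0,0,48],[0,0,0,0,48],[0,0,0,0,48],[0,0,-1,0,48],[0,0,-2,0,48],[0,0,-3,0,48],[0,0,-4,0,48],[0,0,-5,0,48],[0,0,-6,0,48],[0,0,-6,0,48]]' 30
python3 -m jog '[[0,0,0,0,30],[0,0,0,0,30],[0,0,0,0,30],[0,0,0,0,30],[0,0,0,0,30],[0,0,0,0,30],[0,0,0,0,30],[0,0,0,0,30],[0,0,0,0,30],[0,0,0,0,30]]' 30
python3 - <<'E'
from h import *
s=bot.read_state();print(mm(s['tool_pos']),s['time'],s['width'],s['wrist_force'])
c=cam('wrist','w11');cam('scene','s11')
a=cv2.imread('pics/s11.png');cv2.imwrite('pics/s11z.png',cv2.resize(a[180:380,60:290],None,fx=3,fy=3))
E
```

```text
time: 23.5
tool_pos: [0.4316, -0.3699, 0.0161]
tcp_rot: [-0.979, -1.512, 1.512]
wrist_force: [-0.2, 0.3, 0.3]
width: 0.563
time: 24.75
tool_pos: [0.4317, -0.37, 0.0162]
tcp_rot: [-0.98, -1.512, 1.512]
wrist_force: [-0.7, 0.1, 0.3]
width: 0.353
[431.7, -370.0, 16.2] 24.75 0.3529930765974434 [-0.70497702  0.11312839  0.27961104]
```

View pics/w11.png

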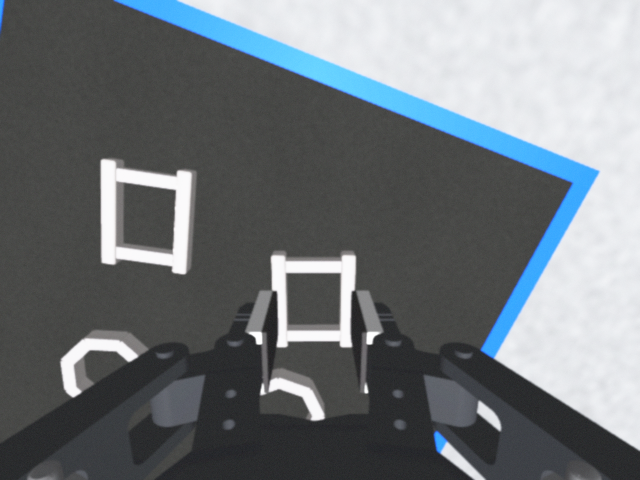

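View pics/s11z.png

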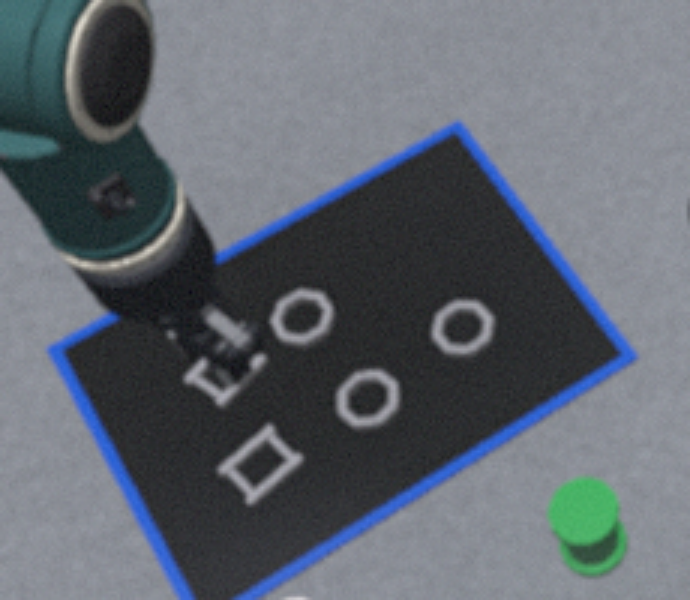

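```bash
python3 -m jog '[[0,0,0,0,48],[0,0,0,0,48],[0,0,0,0,48],[0,0,-1,0,48],[0,0,-2,0,48],[0,0,-4,0,48],[0,0,-5,0,48],[0,0,-6,0,48],[0,0,-7,0,48],[0,0,-7,0,48]]' 30
python3 -m jog '[[0,0,0,0,30],[0,0,0,0,30],[0,0,0,0,30],[0,0,0,0,30],[0,0,0,0,30],[0,0,0,0,30],[0,0,0,0,30],[0,0,0,0,30],[0,0,0,0,30],[0,0,0,0,30]]' 30
python3 - <<'E'
from h import *
s=bot.read_state();print(mm(s['tool_pos']),s['time'],s['width'],s['wrist_force'])
c=cam('wrist','w12')
E
```

```text
time: 26.1
tool_pos: [0.4317, -0.3699, 0.0091]
tcp_rot: [-0.98, -1.512, 1.512]
wrist_force: [-1.1, -0.4, 0.1]
width: 0.563
time: 27.35
tool_pos: [0.4317, -0.37, 0.0092]
tcp_rot: [-0.98, -1.512, 1.512]
wrist_force: [0.2, 0.7, -0.2]
width: 0.35
[431.7, -370.0, 9.2] 27.35 0.35007372349409993 [ 0.16417556  0.70821011 -0.18951999]
```

View pics/w12.png

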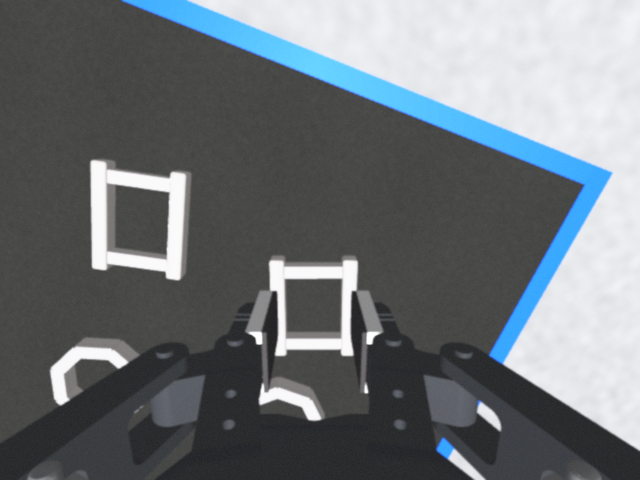

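```bash
python3 -m jog '[[0,0,0,0,48],[0,0,0,0,48],[0,0,0,0,48],[0,0,-1,0,48],[0,0,-2,0,48],[0,0,-3,0,48],[0,0,-4,0,48],[0,0,-5,0,48],[0,0,-5,0,48],[0,0,-5,0,48]]' 30
python3 -m jog '[[0,0,0,0,30],[0,0,0,0,30],[0,0,0,0,30],[0,0,0,0,30],[0,0,0,0,30],[0,0,0,0,30],[0,0,0,0,30],[0,0,0,0,30],[0,0,0,0,30],[0,0,0,0,30]]' 30
python3 - <<'E'
from h import *
s=bot.read_state();print(mm(s['tool_pos']),s['time'],s['width'],s['wrist_force'])
c=cam('wrist','w13')
a=cv2.imread('pics/w13.png');cv2.imwrite('pics/w13z.png',cv2.resize(a[230:400,220:410],None,fx=3.5,fy=3.5,interpolation=cv2.INTER_CUBIC))
E
```

```text
time: 28.65
tool_pos: [0.4317, -0.37, 0.0042]
tcp_rot: [-0.98, -1.512, 1.512]
wrist_force: [-0.6, -0.1, -0.3]
width: 0.561
time: 29.9
tool_pos: [0.4319, -0.3701, 0.0044]
tcp_rot: [-0.98, -1.512, 1.512]
wrist_force: [-0.2, 0.1, 5.2]
width: 0.4
[431.9, -370.1, 4.4] 29.9 0.4004036441408592 [-0.21132825  0.06277746  5.17691351]
```

View pics/w13z.png

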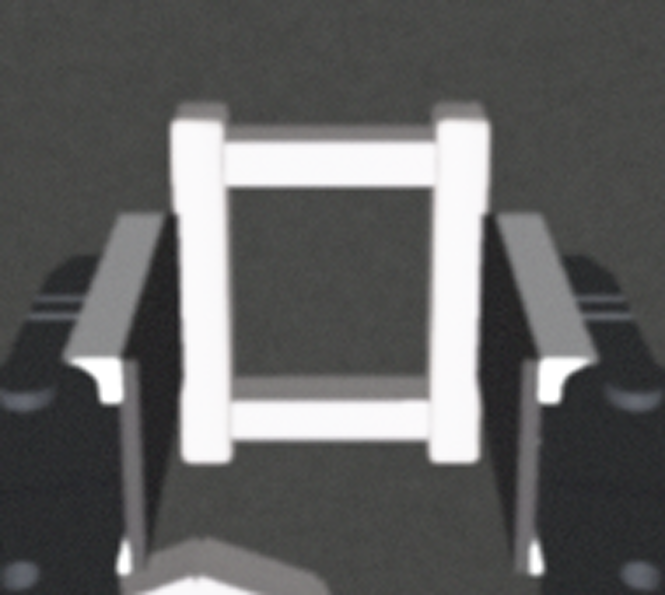

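```bash
python3 -m jog '[[0,0,2,0,30],[0,0,8,0,30],[0,0,20,0,30],[0,0,45,0,30],[0,0,80,0,30],[2,20,120,5,30],[6,50,150,12,30],[12,85,165,20,30],[18,120,165,28,30],[24,155,165,35,30]]' 45
python3 -m jog '[[10,50,0,9,30],[20,100,0,18,30],[30,150,0,26,30],[38,195,0,33,30],[46,235,0,33.4,30],[54,265,0,33.4,30],[60,285,0,33.4,30],[64,300,0,33.4,30],[68,308,0,33.4,30],[68,308,0,33.4,30]]' 45
python3 - <<'E'
from h import *
s=bot.read_state();print(mm(s['tool_pos']),s['time'],s['width'],s['wrist_force'])
c=cam('wrist','w14')
E
```

```text
time: 31.2
tool_pos: [0.4561, -0.2141, 0.1705]
tcp_rot: [-0.528, -1.92, 1.921]
wrist_force: [0.3, -0.1, -0.1]
width: 0.392
time: 32.45
tool_pos: [0.5239, 0.093, 0.1693]
tcp_rot: [-0.049, 2.199, -2.199]
wrist_force: [-0.8, -0.2, -0.1]
width: 0.391
[523.9, 93.0, 169.3] 32.45 0.39102135499325513 [-0.81871783 -0.17210032 -0.0522266 ]
```

View pics/w14.png

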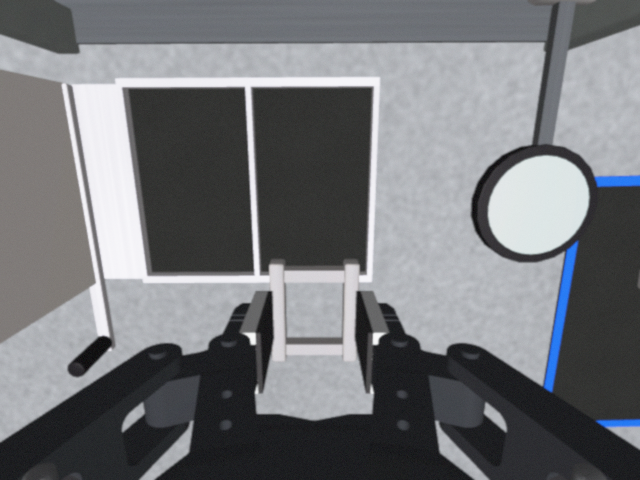

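```bash
python3 - <<'E'
from h import *
c=cam('wrist')
im=cv2.imread('pics/w14.png');cv2.imwrite('pics/w14z.png',cv2.resize(im[60:300,100:400],None,fx=2.5,fy=2.5,interpolation=cv2.INTER_CUBIC))
obs=[((380,78),(81,-98)),((372.5,281.5),(-81,-98)),((249,84),(78,0)),((257.5,279),(-78,0))]
W=np.array([ray(c,*p,.014)[:2] for p,_ in obs]);S=np.array([q for _,q in obs])/1000.
print(mm(W))
a=S-S.mean(0);b=W-W.mean(0);th=np.arctan2((a[:,0]*b[:,1]-a[:,1]*b[:,0]).sum(),(a*b).sum())
R=np.array([[np.cos(th),-np.sin(th)],[np.sin(th),np.cos(th)]]);o=W.mean(0)-R@S.mean(0)
print(np.degrees(th),mm(o),mm(W-(S@R.T+o)))
E
```

```text
[[637.9, 48.1], [476.6, 39.6], [629.5, 145.2], [474.5, 138.4]]
2.857463966143802 [552.2, 141.7] [[-0.1, 0.2], [0.4, -0.2], [-0.6, -0.4], [0.3, 0.5]]
```

View pics/w14z.png

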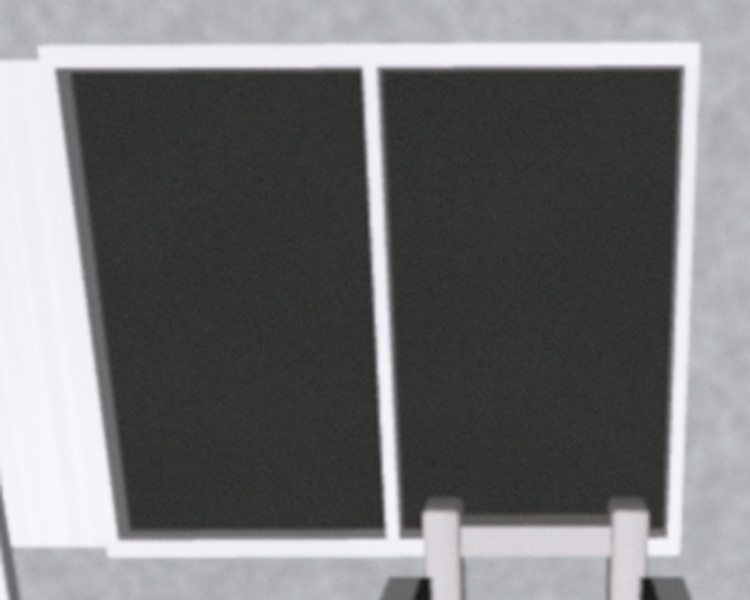

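```bash
python3 -m jog '[[-0.5,0,-25,0,30],[-0.5,0,-55,0,30],[-0.5,0,-85,0,30],[-0.5,0,-110,0,30],[-0.5,0,-130,0,30],[-0.5,0,-145,0,30],[-0.5,0,-154,0,30],[-0.5,0,-159,0,30],[-0.5,0,-162,0,30],[-0.5,0,-162,0,30]]' 45
python3 -m jog '[[0,0,-1,0,30],[0,0,-1,0,46],[0,0,-1,0,46],[0,0,-1,0,46],[0,0,-1,0,46],[0,0,20,0,46],[0,0,60,0,46],[0,0,100,0,46],[0,0,140,0,46],[0,0,163,0,46]]' 45
python3 - <<'E'
from h import *
s=bot.read_state();print(mm(s['tool_pos']),s['time'],s['width'],s['wrist_force'])
c=cam('wrist','w15')
E
```

```text
time: 33.8
tool_pos: [0.5235, 0.0931, 0.0074]
tcp_rot: [-0.048, 2.199, -2.199]
wrist_force: [-1.1, 0.6, 0.4]
width: 0.394
time: 35.05
tool_pos: [0.5244, 0.0932, 0.1729]
tcp_rot: [-0.045, 2.198, -2.197]
wrist_force: [0.0, -0.2, -0.2]
width: 0.538
[524.4, 93.2, 172.9] 35.05 0.5377374862041817 [ 0.01808523 -0.21385768 -0.18016564]
```

View pics/w15.png

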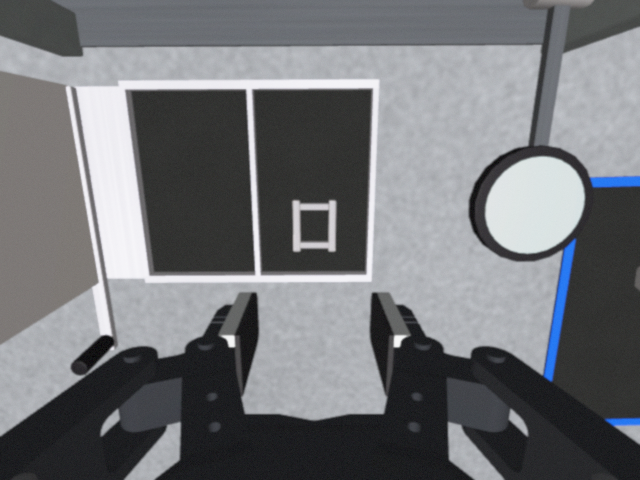

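```bash
python3 -m jog '[[0,-50,0,-8,52],[-2,-105,0,-16,52],[-4,-160,0,-24,52],[-6,-215,0,-32,52],[-8,-270,0,-40,52],[-9,-325,0,-48,52],[-10,-375,-10,-56,52],[-11,-415,-25,-64,52],[-12,-445,-40,-72,52],[-13.7,-469,-53,-76.8,52]]' 45
python3 -m jog '[[0,0,0,0,50],[0,0,0,0,50],[0,0,0,0,50],[0,0,0,0,50],[0,0,0,0,50],[0,0,0,0,50],[0,0,0,0,50],[0,0,0,0,50],[0,0,0,0,50],[0,0,0,0,50]]'
cat >> h.py <<'E'
from scipy.spatial.transform import Rotation as Ro
def st():
    s=bot.read_state();z=Ro.from_rotvec(s['tcp_rot']).as_matrix()[:,2]
    print(mm(s['tool_pos']),'t',s['time'],'open',round(s['width']*85.4,1),'F',np.round(s['wrist_force'],1),'jaw',round(np.degrees(np.arctan2(z[1],z[0])),1))
E
python3 - <<'E'
from h import *
st()
c=cam('wrist','w16')
for o in parts(c): print(*o)
E
```

```text
time: 36.35
tool_pos: [0.5087, -0.3771, 0.1153]
tcp_rot: [-1.067, -1.405, 1.405]
wrist_force: [0.0, 1.0, 0.2]
width: 0.613
time: 37.6
tool_pos: [0.5095, -0.376, 0.1171]
tcp_rot: [-1.067, -1.408, 1.408]
wrist_force: [0.9, -0.3, -0.4]
width: 0.585
[509.5, -376.0, 117.1] t 37.6 open 50.0 F [ 0.9 -0.3 -0.4] jaw -164.3
492.2 -236.3 39.1 15.0 5.7 flat 8.6 28.2 29.7 px 286 410
356.7 -279.7 30.8 39.6 4.0 flat 7.6 39.6 40.9 px 468 401
438.1 -299.7 7.2 31.0 33.1 flat 38.1 20.7 21.2 px 377 357
505.1 -297.3 42.4 45.8 15.9 flat 20.5 44.2 46.1 px 291 339
424.5 -322.5 21.5 76.7 25.2 flat 33.2 52.8 54.3 px 398 335
553.4 -285.8 21.6 77.9 6.3 flat 43.1 53.5 54.8 px 229 335
510.6 -375.9 37.8 45.7 15.7 flat 15.8 49.3 53.1 px 311 240
```

View pics/w16.png

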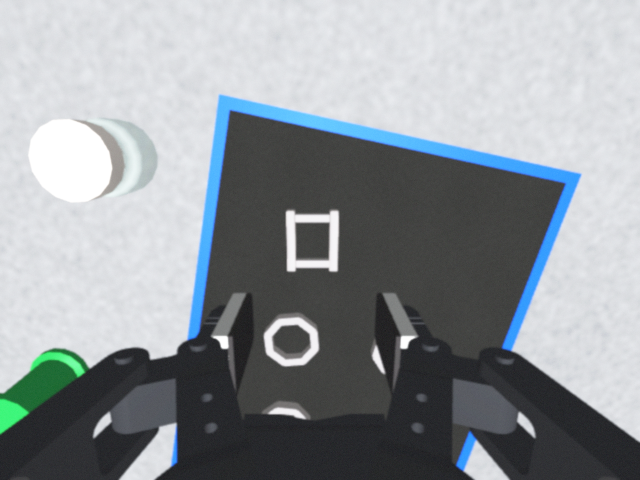

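```bash
python3 -m jog '[[1,0,-20,0,50],[1,0,-40,0,50],[1,0,-60,0,50],[1,0,-80,0,50],[1,0,-95,0,50],[1,0,-104,0,50],[1,0,-109,0,50],[1,0,-111,0,50],[1,0,-112.5,0,50],[1,0,-112.5,0,50]]' 30
python3 -m jog '[[0,0,0,0,30],[0,0,0,0,30],[0,0,0,0,30],[0,0,0,0,30],[0,0,0,0,30],[0,0,0,0,30],[0,0,0,0,30],[0,0,0,0,30],[0,0,0,0,30],[0,0,0,0,30]]' 40
python3 - <<'E'
from h import *
st()
c=cam('wrist','w17')
a=cv2.imread('pics/w17.png');cv2.imwrite('pics/w17z.png',cv2.resize(a[230:400,220:410],None,fx=3,fy=3,interpolation=cv2.INTER_CUBIC))
E
```

```text
time: 38.9
tool_pos: [0.5108, -0.3762, 0.0052]
tcp_rot: [-1.068, -1.409, 1.409]
wrist_force: [0.5, -0.2, 0.3]
width: 0.585
time: 40.15
tool_pos: [0.5109, -0.3763, 0.0055]
tcp_rot: [-1.068, -1.409, 1.409]
wrist_force: [-0.9, 0.4, 4.8]
width: 0.393
[510.9, -376.3, 5.5] t 40.15 open 33.5 F [-0.9  0.4  4.8] jaw -164.3
```

View pics/w17z.png

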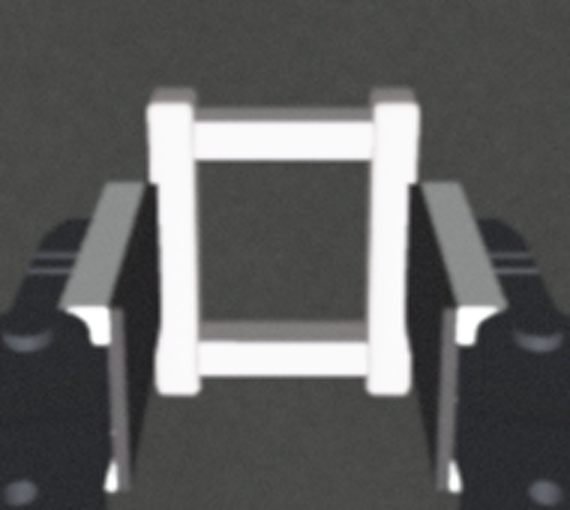

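```bash
python3 -m jog '[[0,0,2,0,30],[0,0,8,0,30],[0,0,20,0,30],[0,0,45,0,30],[0,0,80,0,30],[0,20,120,5,30],[0,50,150,12,30],[2,85,165,20,30],[6,120,165,28,30],[12,155,165,36,30]]' 45
python3 -m jog '[[8,50,0,9,30],[16,100,0,18,30],[26,150,0,27,30],[36,195,0,36,30],[46,235,0,41,30],[54,265,0,41,30],[60,290,0,41,30],[64,306,0,41,30],[66,317,0,41,30],[66,317,0,41,30]]' 45
python3 - <<'E'
from h import *
st()
c=cam('wrist','w18')
E
```

```text
time: 41.45
tool_pos: [0.5228, -0.2201, 0.1711]
tcp_rot: [-0.636, -1.839, 1.84]
wrist_force: [0.4, -0.8, -1.0]
width: 0.388
time: 42.7
tool_pos: [0.5885, 0.0962, 0.1698]
tcp_rot: [-0.053, 2.197, -2.197]
wrist_force: [-0.4, -0.3, 0.6]
width: 0.385
[588.5, 96.2, 169.8] t 42.7 open 32.8 F [-0.4 -0.3  0.6] jaw -87.2
```

View pics/w18.png

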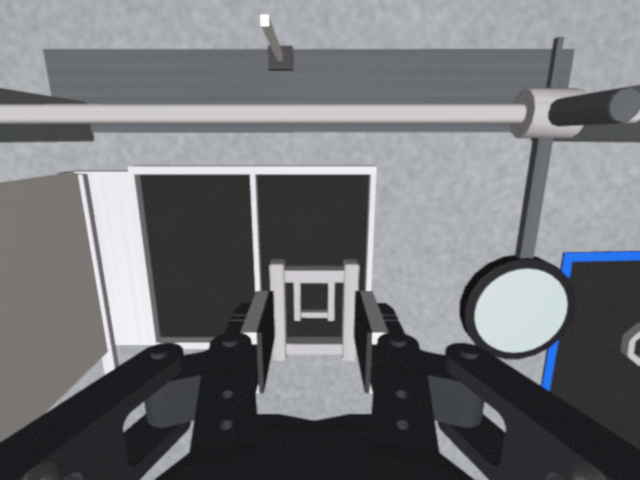

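```bash
python3 -m jog '[[0,0,-25,0,30],[0,0,-55,0,30],[0,0,-85,0,30],[0,0,-110,0,30],[0,0,-130,0,30],[0,0,-145,0,30],[0,0,-154,0,30],[0,0,-159,0,30],[0,0,-162,0,30],[0,0,-162,0,30]]' 45
python3 -m jog '[[0,0,0,0,30],[0,0,0,0,46],[0,0,0,0,46],[0,0,0,0,46],[0,0,0,0,46],[0,0,20,0,46],[0,0,60,0,46],[0,0,100,0,46],[0,0,140,0,46],[0,0,163,0,46]]' 45
python3 - <<'E'
from h import *
st()
c=cam('wrist','w19')
t=cam('top')
E
```

```text
time: 44.0
tool_pos: [0.5888, 0.0961, 0.008]
tcp_rot: [-0.052, 2.197, -2.197]
wrist_force: [-0.6, -0.1, 0.0]
width: 0.39
time: 45.25
tool_pos: [0.5901, 0.0962, 0.1754]
tcp_rot: [-0.046, 2.195, -2.194]
wrist_force: [0.9, -1.0, -0.3]
width: 0.538
[590.1, 96.2, 175.4] t 45.25 open 46.0 F [ 0.9 -1.  -0.3] jaw -87.3
```

View pics/w19.png

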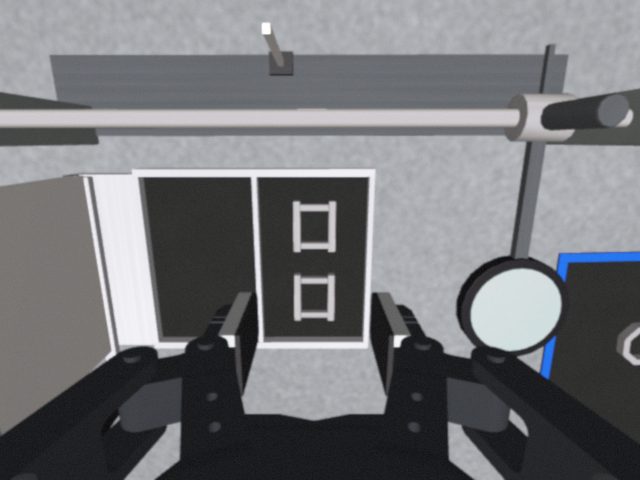

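```bash
python3 -m jog '[[-10,-50,0,2,54],[-20,-105,0,4,54],[-32,-160,0,6,54],[-44,-215,0,8,54],[-55,-270,0,10,54],[-65,-315,-10,12,54],[-73,-350,-25,14,54],[-80,-375,-40,16,54],[-84,-390,-52,17.5,54],[-85,-393,-58,17.5,54]]' 45
python3 -m jog '[[0,0,0,0,54],[0,0,0,0,54],[0,0,0,0,54],[0,0,0,0,54],[0,0,0,0,54],[0,0,0,0,54],[0,0,0,0,54],[0,0,0,0,54],[0,0,0,0,54],[0,0,0,0,54]]'
python3 - <<'E'
from h import *
st()
c=cam('wrist','w20')
for o in parts(c): print(*o)
E
```

```text
time: 46.6
tool_pos: [0.5021, -0.2972, 0.111]
tcp_rot: [-0.362, 2.033, -2.029]
wrist_force: [-0.3, 0.1, -0.0]
width: 0.634
time: 47.85
tool_pos: [0.5035, -0.297, 0.1126]
tcp_rot: [-0.362, 2.029, -2.029]
wrist_force: [0.5, 0.5, 0.5]
width: 0.63
[503.5, -297.0, 112.6] t 47.85 open 53.8 F [0.5 0.5 0.5] jaw -69.8
425.2 -308.5 43.5 44.2 20.3 flat 4.5 44.4 45.5 px 291 343
468.6 -385.1 57.7 21.3 34.4 flat 30.1 41.7 43.2 px 406 326
415.6 -252.4 65.7 26.2 7.7 flat 8.6 47.5 49.1 px 220 329
505.1 -295.9 42.7 42.2 20.2 flat 20.5 42.6 44.9 px 312 239
490.3 -218.1 42.2 44.1 54.1 flat 9.6 43.2 45.2 px 197 220
```

View pics/w20.png

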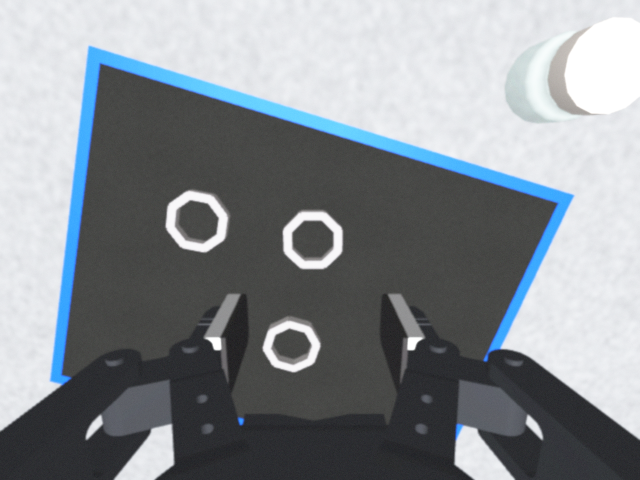

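```bash
python3 -m jog '[[1.5,1,-20,0,54],[1.5,1,-40,0,54],[1.5,1,-60,0,54],[1.5,1,-78,0,54],[1.5,1,-92,0,54],[1.5,1,-100,0,54],[1.5,1,-104,0,54],[1.5,1,-106,0,54],[1.5,1,-107,0,54],[1.5,1,-107.5,0,54]]' 30
python3 -m jog '[[0,0,0,0,32],[0,0,0,0,32],[0,0,0,0,32],[0,0,0,0,32],[0,0,0,0,32],[0,0,0,0,32],[0,0,0,0,32],[0,0,0,0,32],[0,0,0,0,32],[0,0,0,0,32]]' 40
python3 - <<'E'
from h import *
st()
c=cam('wrist','w21')
a=cv2.imread('pics/w21.png');cv2.imwrite('pics/w21z.png',cv2.resize(a[230:400,220:410],None,fx=3,fy=3,interpolation=cv2.INTER_CUBIC))
E
```

```text
time: 49.15
tool_pos: [0.5053, -0.2962, 0.0057]
tcp_rot: [-0.361, 2.028, -2.03]
wrist_force: [0.1, 0.1, 0.0]
width: 0.633
time: 50.4
tool_pos: [0.5053, -0.2962, 0.006]
tcp_rot: [-0.361, 2.029, -2.03]
wrist_force: [-0.8, 0.8, 5.5]
width: 0.424
[505.3, -296.2, 6.0] t 50.4 open 36.2 F [-0.8  0.8  5.5] jaw -69.8
```

View pics/w21z.png

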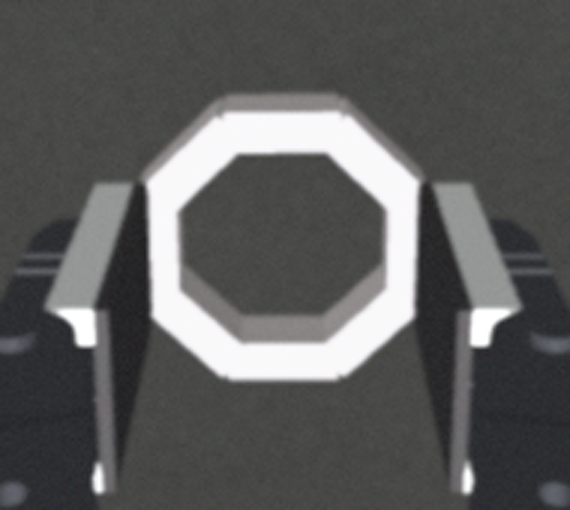

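```bash
python3 -m jog '[[0,0,2,0,32],[0,0,8,0,32],[0,0,20,0,32],[0,0,45,0,32],[0,0,80,0,32],[0,20,120,-3,32],[0,50,150,-6,32],[2,85,165,-9,32],[6,125,165,-12,32],[12,165,165,-15,32]]' 45
python3 -m jog '[[8,50,0,-2.4,32],[16,100,0,-2.4,32],[26,150,0,-2.4,32],[36,195,0,-2.4,32],[48,235,0,-2.4,32],[60,265,0,-2.4,32],[70,290,0,-2.4,32],[78,310,0,-2.4,32],[82,323,0,-2.4,32],[82,323,0,-2.4,32]]' 45
python3 - <<'E'
from h import *
st()
c=cam('wrist','w22')
E
```

```text
time: 51.7
tool_pos: [0.5173, -0.13, 0.1717]
tcp_rot: [-0.094, 2.174, -2.176]
wrist_force: [0.4, 0.6, -0.5]
width: 0.412
time: 52.95
tool_pos: [0.5991, 0.1924, 0.17]
tcp_rot: [-0.055, 2.196, -2.197]
wrist_force: [-0.5, -0.3, 0.0]
width: 0.413
[599.1, 192.4, 170.0] t 52.95 open 35.3 F [-0.5 -0.3  0. ] jaw -87.1
```

View pics/w22.png

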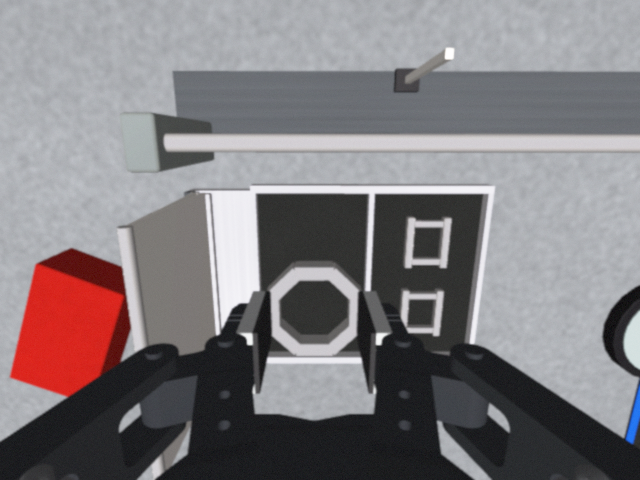

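```bash
python3 -m jog '[[0,0,-25,0,32],[0,0,-55,0,32],[0,0,-85,0,32],[0,0,-110,0,32],[0,0,-130,0,32],[0,0,-145,0,32],[0,0,-154,0,32],[0,0,-159,0,32],[0,0,-162,0,32],[0,0,-162,0,32]]' 45
python3 -m jog '[[0,0,0,0,32],[0,0,0,0,49],[0,0,0,0,49],[0,0,0,0,49],[0,0,0,0,49],[0,0,20,0,49],[0,0,60,0,49],[0,0,100,0,49],[0,0,140,0,49],[0,0,163,0,49]]' 45
python3 - <<'E'
from h import *
st()
c=cam('wrist','w23')
E
```

```text
time: 54.25
tool_pos: [0.5994, 0.1922, 0.0086]
tcp_rot: [-0.053, 2.196, -2.196]
wrist_force: [0.7, 0.2, -0.8]
width: 0.414
time: 55.5
tool_pos: [0.6006, 0.1925, 0.1761]
tcp_rot: [-0.048, 2.195, -2.192]
wrist_force: [-0.6, 0.6, -0.2]
width: 0.577
[600.6, 192.5, 176.1] t 55.5 open 49.3 F [-0.6  0.6 -0.2] jaw -87.2
```

View pics/w23.png

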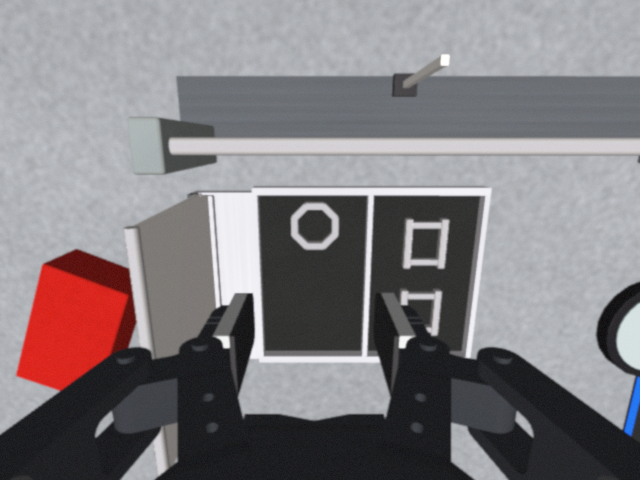

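```bash
python3 -m jog '[[-10,-50,0,1,54],[-24,-105,0,2,54],[-38,-160,0,3,54],[-52,-215,0,4,54],[-66,-270,0,5,54],[-80,-325,0,5.7,54],[-92,-365,-15,5.7,54],[-102,-392,-35,5.7,54],[-109,-408,-55,5.7,54],[-110.5,-410.5,-64,5.7,54]]' 45
python3 -m jog '[[0,0,0,0,54],[0,0,0,0,54],[0,0,0,0,54],[0,0,0,0,54],[0,0,0,0,54],[0,0,0,0,54],[0,0,0,0,54],[0,0,0,0,54],[0,0,0,0,54],[0,0,0,0,54]]'
python3 - <<'E'
from h import *
st()
c=cam('wrist','w24')
for o in parts(c): print(*o)
E
```

```text
time: 56.8
tool_pos: [0.4873, -0.219, 0.1063]
tcp_rot: [-0.159, 2.147, -2.145]
wrist_force: [0.3, 0.2, 0.8]
width: 0.633
time: 58.05
tool_pos: [0.4885, -0.2185, 0.1072]
tcp_rot: [-0.16, 2.144, -2.144]
wrist_force: [-0.1, -0.2, 0.4]
width: 0.632
[488.5, -218.5, 107.2] t 58.05 open 53.9 F [-0.1 -0.2  0.4] jaw -81.5
378.7 -372.5 61.9 38.9 84.3 flat 4.1 52.8 54.1 px 486 408
435.8 -306.1 69.2 40.6 20.0 flat 13.2 56.3 58.4 px 414 331
424.9 -160.1 19.6 45.4 81.3 flat 36.5 35.6 36.1 px 220 320
490.1 -217.7 42.6 42.3 8.5 flat 8.3 42.5 44.9 px 312 241
```

View pics/w24.png

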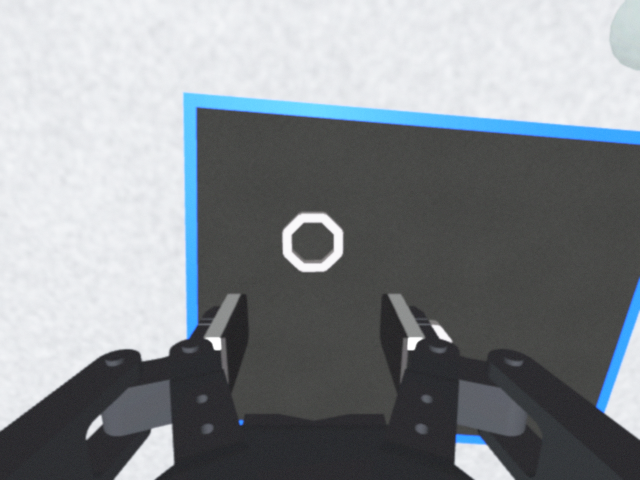

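```bash
python3 -m jog '[[1.5,0.7,-20,0,54],[1.5,0.7,-40,0,54],[1.5,0.7,-60,0,54],[1.5,0.7,-76,0,54],[1.5,0.7,-88,0,54],[1.5,0.7,-95,0,54],[1.5,0.7,-99,0,54],[1.5,0.7,-101,0,54],[1.5,0.7,-102,0,54],[1.5,0.7,-102,0,54]]' 30
python3 -m jog '[[0,0,0,0,32],[0,0,0,0,32],[0,0,0,0,32],[0,0,0,0,32],[0,0,0,0,32],[0,0,0,0,32],[0,0,0,0,32],[0,0,0,0,32],[0,0,0,0,32],[0,0,0,0,32]]' 40
python3 - <<'E'
from h import *
st()
c=cam('wrist','w25')
a=cv2.imread('pics/w25.png');cv2.imwrite('pics/w25z.png',cv2.resize(a[230:400,220:410],None,fx=3,fy=3,interpolation=cv2.INTER_CUBIC))
E
```

```text
time: 59.35
tool_pos: [0.4902, -0.2179, 0.0055]
tcp_rot: [-0.159, 2.144, -2.144]
wrist_force: [-0.2, 0.2, -0.5]
width: 0.633
time: 60.6
tool_pos: [0.4903, -0.2179, 0.0059]
tcp_rot: [-0.159, 2.144, -2.144]
wrist_force: [-2.3, 0.3, 6.2]
width: 0.426
[490.3, -217.9, 5.9] t 60.6 open 36.4 F [-2.3  0.3  6.2] jaw -81.5
```

View pics/w25z.png

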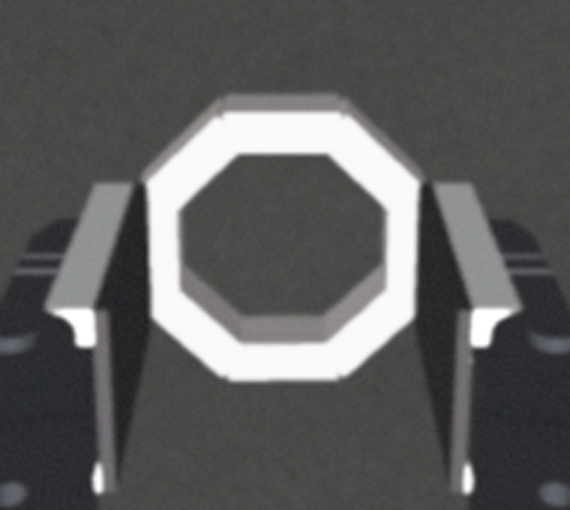

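```bash
python3 -m jog '[[0,0,2,0,32],[0,0,8,0,32],[0,0,20,0,32],[0,0,45,0,32],[0,0,80,0,32],[0,0,120,-3,32],[0,20,150,-5.7,32],[2,50,165,-5.7,32],[6,85,165,-5.7,32],[12,125,165,-5.7,32]]' 45
python3 -m jog '[[6,40,0,0,32],[13,85,0,0,32],[20,130,0,0,32],[27,170,0,0,32],[33,205,0,0,32],[39,235,0,0,32],[44,260,0,0,32],[47,275,0,0,32],[48.7,283,0,0,32],[48.7,283,0,0,32]]' 45
python3 - <<'E'
from h import *
st()
c=cam('wrist','w26')
E
```

```text
time: 61.9
tool_pos: [0.5024, -0.0921, 0.1716]
tcp_rot: [-0.051, 2.195, -2.197]
wrist_force: [0.2, 0.3, -0.6]
width: 0.415
time: 63.15
tool_pos: [0.5507, 0.1901, 0.1703]
tcp_rot: [-0.055, 2.196, -2.197]
wrist_force: [-0.3, -0.6, -0.4]
width: 0.416
[550.7, 190.1, 170.3] t 63.15 open 35.6 F [-0.3 -0.6 -0.4] jaw -87.2
```

View pics/w26.png

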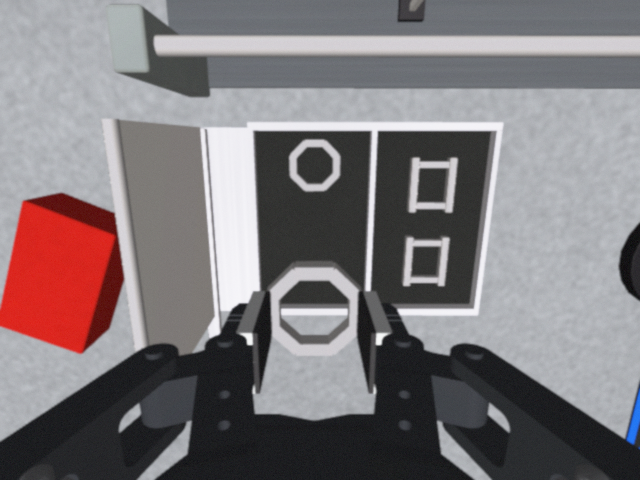

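```bash
python3 -c "
from h import *
c=cam('wrist');print(mm(ray(c,315,165,.011)))"
python3 -m jog '[[0,0,-25,0,32],[0,0,-55,0,32],[0,0,-85,0,32],[0,0,-110,0,32],[0,0,-130,0,32],[0,0,-145,0,32],[0,0,-154,0,32],[0,0,-159,0,32],[0,0,-162,0,32],[0,0,-162,0,32]]' 45
python3 -m jog '[[0,0,0,0,32],[0,0,0,0,49],[0,0,0,0,49],[0,0,0,0,49],[0,0,0,0,49],[0,0,20,0,49],[0,0,60,0,49],[0,0,100,0,49],[0,0,140,0,49],[0,0,163,0,49]]' 45
python3 -m jog '[[-10,-40,0,0,50],[-24,-90,0,0,50],[-38,-145,0,0,50],[-52,-200,0,0,50],[-66,-255,0,0,50],[-80,-310,0,0,50],[-95,-365,0,0,50],[-110,-420,0,0,50],[-122,-470,0,0,50],[-128,-500,-30,0,50]]' 45
python3 -m jog '[[0,0,-10,0,50],[0,0,-20,0,50],[0,0,-30,0,50],[0,0,-30,0,50],[0,0,-30,0,50],[0,0,-30,0,50],[0,0,-30,0,50],[0,0,-30,0,50],[0,0,-30,0,50],[0,0,-30,0,50]]'
python3 - <<'E'
from h import *
st()
c=cam('wrist','w27')
for o in parts(c): print(*o)
cam('top','t27')
E
```

```text
[599.2, 190.7, 11.0]
time: 64.5
tool_pos: [0.5511, 0.1904, 0.0086]
tcp_rot: [-0.053, 2.196, -2.196]
wrist_force: [-0.5, 0.0, -0.1]
width: 0.415
time: 65.75
tool_pos: [0.5522, 0.1907, 0.1758]
tcp_rot: [-0.048, 2.195, -2.192]
wrist_force: [0.9, -0.0, -0.3]
width: 0.574
time: 67.0
tool_pos: [0.4244, -0.3142, 0.1456]
tcp_rot: [-0.044, 2.187, -2.201]
wrist_force: [1.0, 0.6, 0.3]
width: 0.589
time: 68.25
tool_pos: [0.4227, -0.3098, 0.1112]
tcp_rot: [-0.054, 2.197, -2.196]
wrist_force: [0.4, 0.5, -0.5]
width: 0.584
[422.7, -309.8, 111.2] t 68.25 open 49.9 F [ 0.4  0.5 -0.5] jaw -87.2
369.3 -376.4 47.3 17.6 19.0 flat 16.7 35.7 36.6 px 399 320
362.6 -247.0 23.4 49.2 77.6 flat 40.3 37.9 38.7 px 226 321
422.6 -309.4 43.3 42.1 2.8 flat 1.7 42.7 45.0 px 312 242
```

View pics/w27.png

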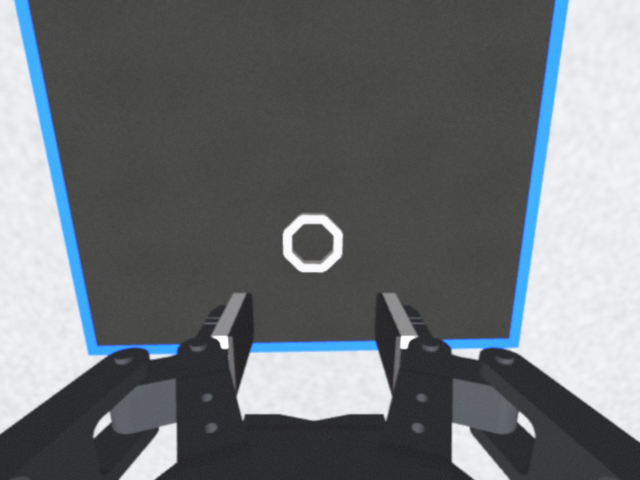

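View pics/t27.png

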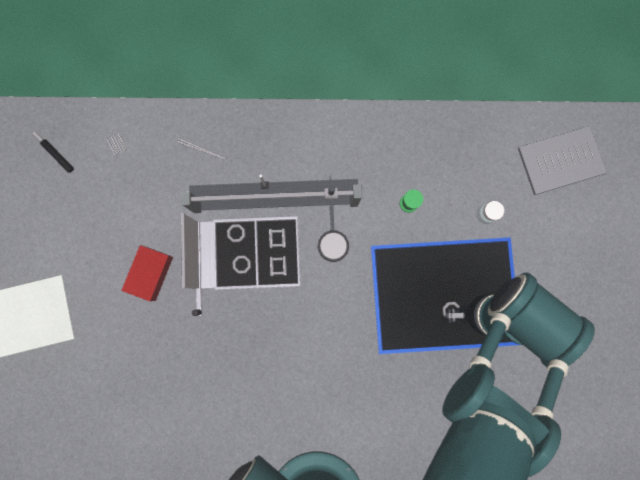

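```bash
python3 - <<'E'
from h import *
t=cam('top')
im=t['pixels'];a=cv2.cvtColor(im,cv2.COLOR_RGB2BGR);cv2.imwrite('pics/t28z.png',cv2.resize(a[205:300,175:310],None,fx=5,fy=5,interpolation=cv2.INTER_CUBIC))
g=(cv2.cvtColor(im,cv2.COLOR_RGB2GRAY)>80).astype(np.uint8)
th=np.radians(2.8);o=np.array([.5535,.1422])
# inner holes/tray comps: use components inside bay polygons
for nm,y0 in(('bez',.048),('fr',-.048)):
    R=np.array([[np.cos(th),-np.sin(th)],[np.sin(th),np.cos(th)]])
    poly=np.array([proj(t,[*(o+R@np.array([sx*.072,y0+sy*.043])),.008]) for sx,sy in((1,1),(1,-1),(-1,-1),(-1,1))])
    m=np.zeros(g.shape,np.uint8);cv2.fillPoly(m,[np.round(poly).astype(int)],1)
    for k in cv2.findContours(g*m,0,1)[0]:
        if cv2.contourArea(k)<60: continue
        pts=np.array([ray(t,*q[0],.012)[:2] for q in k],np.float32)
        (cx,cy),wh,an=cv2.minAreaRect(pts);q=R.T@(np.array([cx,cy])-o)
        print(nm,mm([cx,cy]),'st',mm(q),mm(wh),round(an,1))
E
```

```text
bez [526.6, 176.8] st [-25.1, 35.9] [41.9, 41.6] 1.2
bez [598.9, 190.1] st [47.7, 45.6] [42.3, 41.8] 1.5
fr [522.8, 91.8] st [-33.1, -48.9] [44.2, 38.3] 4.5
fr [587.8, 94.5] st [32.0, -49.4] [46.6, 37.2] 1.0
```

View pics/t28z.png

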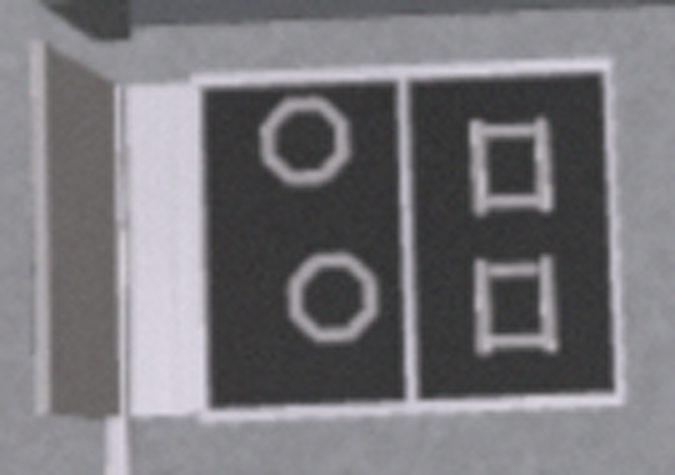

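```bash
python3 -m jog '[[0,20,30,9,50],[6,60,60,18,50],[14,110,64,27,50],[26,165,64,36,50],[38,220,64,45,50],[50,275,64,54,50],[62,330,64,63,50],[75,385,64,72,50],[88,435,64,81,50],[104,486,64,90,50]]' 45
python3 -m jog '[[0,0,-10,0,50],[0,0,-20,0,50],[0,0,-30,0,50],[0,0,-40,0,50],[0,0,-40,0,50],[0,0,-40,0,50],[0,0,-40,0,50],[0,0,-40,0,50],[0,0,-40,0,50],[0,0,-40,0,50]]'
cat >> h.py <<'E'
def ring(c,u0,u1,v0,v1,zc,T=85):
    g=np.zeros((480,640),np.uint8);gr=cv2.cvtColor(c['pixels'],cv2.COLOR_RGB2GRAY)
    g[v0:v1,u0:u1]=gr[v0:v1,u0:u1]>T
    k=max(cv2.findContours(g,0,1)[0],key=cv2.contourArea)
    pts=np.array([ray(c,*q[0],zc)[:2] for q in k],np.float32)*1000
    h=cv2.convexHull(pts)[:,0];an=np.arange(0,45,.5)
    f=np.array([sum(np.ptp(h@[np.cos(np.radians(t+45*j)),np.sin(np.radians(t+45*j))]) for j in range(4))/4 for t in an])
    ph=np.angle(np.sum(-f*np.exp(1j*2*np.pi*an/45)))/(2*np.pi)*45
    (x,y),wh,a=cv2.minAreaRect(pts);print('ring',round(x,1),round(y,1),np.round(wh,1),'flat',round(ph%45,1))
E
python3 - <<'E'
from h import *
st()
c=cam('wrist','w29')
E
```

```text
time: 69.65
tool_pos: [0.5268, 0.178, 0.1753]
tcp_rot: [-1.234, 1.168, -1.169]
wrist_force: [0.1, -0.4, -0.5]
width: 0.586
time: 70.9
tool_pos: [0.5267, 0.1763, 0.1353]
tcp_rot: [-1.232, 1.173, -1.173]
wrist_force: [-0.9, -0.4, 0.2]
width: 0.586
[526.7, 176.3, 135.3] t 70.9 open 50.1 F [-0.9 -0.4  0.2] jaw 2.8
```

View pics/w29.png

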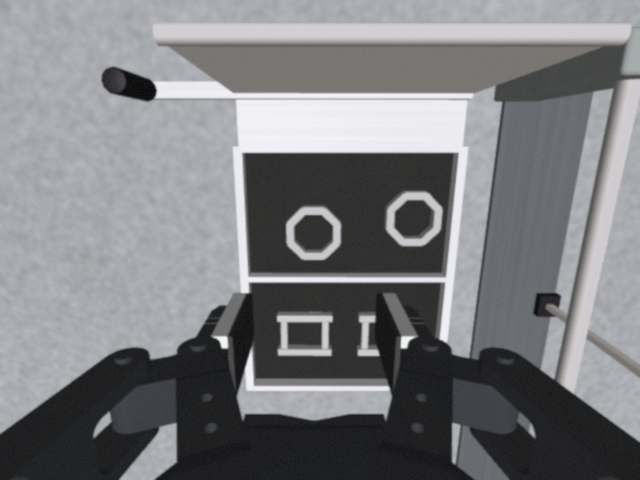

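```bash
python3 - <<'E'
from h import *
st();c=cam('wrist');ring(c,270,355,190,268,.012)
for p in ((235,148),(466,148),(247,388)): print(mm(ray(c,*p,.014)))
E
```

```text
[526.7, 176.3, 135.2] t 70.95 open 49.7 F [ 0.8  0.1 -0. ] jaw 2.8
ring 526.1 177.0 [41.5 41.6] flat 3.9
[469.2, 235.7, 14.0]
[628.6, 243.6, 14.0]
[477.7, 42.7, 14.0]
```

```bash
python3 -m jog '[[-0.5,0.7,-25,0,50],[-0.5,0.7,-50,0,50],[-0.5,0.7,-75,0,50],[-0.5,0.7,-95,0,50],[-0.5,0.7,-110,0,50],[-0.5,0.7,-119,0,50],[-0.5,0.7,-124,0,50],[-0.5,0.7,-126,0,50],[-0.5,0.7,-127.5,0,50],[-0.5,0.7,-128,0,50]]' 30
python3 -m jog '[[0,0,0,0,32],[0,0,0,0,32],[0,0,0,0,32],[0,0,0,0,32],[0,0,0,0,32],[0,0,0,0,32],[0,0,0,0,32],[0,0,0,0,32],[0,0,0,0,32],[0,0,0,0,32]]' 40
python3 - <<'E'
from h import *
st();c=cam('wrist','w30')
E
```

```text
time: 72.25
tool_pos: [0.5265, 0.177, 0.0076]
tcp_rot: [-1.231, 1.172, -1.173]
wrist_force: [0.4, 0.8, -0.2]
width: 0.585
time: 73.5
tool_pos: [0.5266, 0.177, 0.0079]
tcp_rot: [-1.232, 1.172, -1.173]
wrist_force: [-1.6, -0.1, 4.9]
width: 0.425
[526.6, 177.0, 7.9] t 73.5 open 36.3 F [-1.6 -0.1  4.9] jaw 2.8
```

View pics/w30.png

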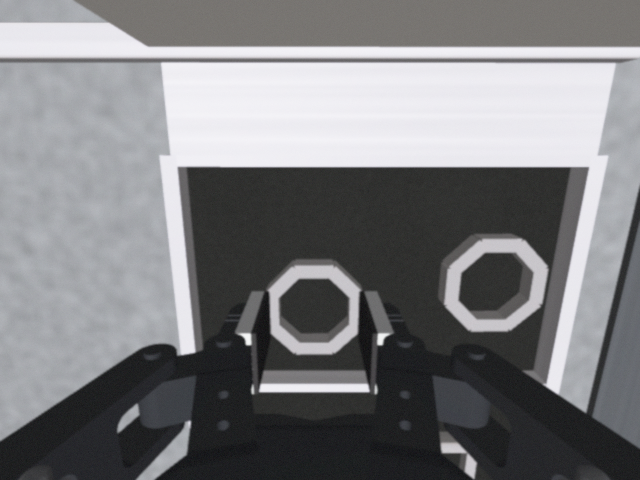

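```bash
python3 -m jog '[[0,0,4,0,32],[0,0,8,0,32],[-3,3,8,0,32],[-5.5,7,8,0,32],[-5.5,7,8,0,32],[-5.5,7,4,0,32],[-5.5,7,1,0,32],[-5.5,7,1,0,46],[-5.5,7,1,0,46],[-5.5,7,1,0,46]]' 40
python3 -m jog '[[0,0,20,0,46],[0,0,50,-8,46],[0,0,75,-18,46],[0,0,90,-28,46],[0,0,100,-38,46],[0,0,100,-48,46],[0,0,100,-58,46],[0,0,100,-68,46],[0,0,100,-78,46],[0,0,100,-88,46]]' 40
python3 -m jog '[[0,0,0,-2,50],[0,0,0,-2,50],[0,0,0,-2,50],[0,0,0,-2,50],[0,0,0,-2,50],[0,0,0,-2,50],[0,0,0,-2,50],[0,0,0,-2,50],[0,0,0,-2,50],[0,0,0,-2,50]]' 40
python3 - <<'E'
from h import *
st();c=cam('wrist','w31')
E
```

```text
time: 74.8
tool_pos: [0.5208, 0.1839, 0.0082]
tcp_rot: [-1.232, 1.173, -1.173]
wrist_force: [0.3, 0.3, -0.5]
width: 0.535
time: 76.05
tool_pos: [0.5207, 0.1839, 0.1082]
tcp_rot: [-0.086, 2.181, -2.181]
wrist_force: [-0.4, -0.0, -0.2]
width: 0.537
time: 77.3
tool_pos: [0.5207, 0.1839, 0.1082]
tcp_rot: [-0.054, 2.196, -2.196]
wrist_force: [-0.3, -0.4, 0.6]
width: 0.582
[520.7, 183.9, 108.2] t 77.3 open 49.7 F [-0.3 -0.4  0.6] jaw -87.2
```

View pics/w31.png

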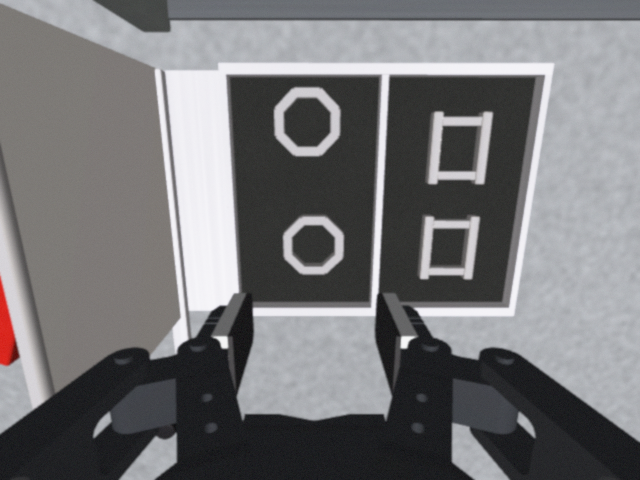

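```bash
python3 -m jog '[[0,0,-25,0,49],[0,0,-50,0,49],[0,0,-72,0,49],[0,0,-88,0,49],[0,0,-96,0,49],[0,0,-100,0,49],[0,0,-101,0,49],[0,0,-101,0,49],[0,0,-101,0,32],[0,0,-101,0,32]]' 40
python3 -m jog '[[0,0,0,0,32],[0,0,0,0,32],[0,0,0,0,32],[0,0,4,0,32],[-4,1,9,0,32],[-12,2.5,9,0,32],[-19.5,3.7,9,0,32],[-19.5,3.7,5,0,32],[-19.5,3.7,1.5,0,32],[-19.5,3.7,1,0,32]]' 40
python3 - <<'E'
from h import *
st();c=cam('wrist','w32')
E
```

```text
time: 78.6
tool_pos: [0.5221, 0.1834, 0.0094]
tcp_rot: [-0.053, 2.194, -2.196]
wrist_force: [-2.0, -5.1, 9.7]
width: 0.379
time: 79.85
tool_pos: [0.5012, 0.1877, 0.0083]
tcp_rot: [-0.055, 2.197, -2.197]
wrist_force: [-2.3, -0.4, 6.9]
width: 0.376
[501.2, 187.7, 8.3] t 79.85 open 32.1 F [-2.3 -0.4  6.9] jaw -87.2
```

View pics/w32.png

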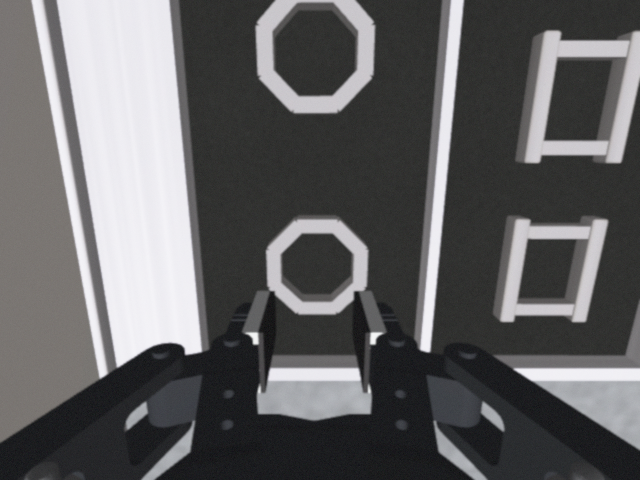

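```bash
python3 -m jog '[[0,0,10,0,46],[0,0,30,0,50],[0,0,55,0,50],[5,-2,80,0,50],[15,-3.5,100,0,50],[20,-4,100,0,50],[20,-4,100,0,50],[20,-4,100,0,50],[20,-4,100,0,50],[20,-4,100,0,50]]' 40
python3 - <<'E'
from h import *
st();c=cam('wrist','w33');ring(c,265,370,195,292,.012)
a=cv2.imread('pics/w33.png');cv2.imwrite('pics/w33z.png',cv2.resize(a[50:330,200:400],None,fx=2.1,fy=2.1,interpolation=cv2.INTER_CUBIC))
E
```

```text
time: 81.15
tool_pos: [0.5207, 0.1836, 0.1076]
tcp_rot: [-0.056, 2.197, -2.197]
wrist_force: [-0.1, -0.6, -0.0]
width: 0.585
[520.7, 183.6, 107.6] t 81.15 open 50.0 F [-0.1 -0.6 -0. ] jaw -87.2
ring 520.6 187.2 [41.1 41. ] flat 3.2
```

View pics/w33z.png

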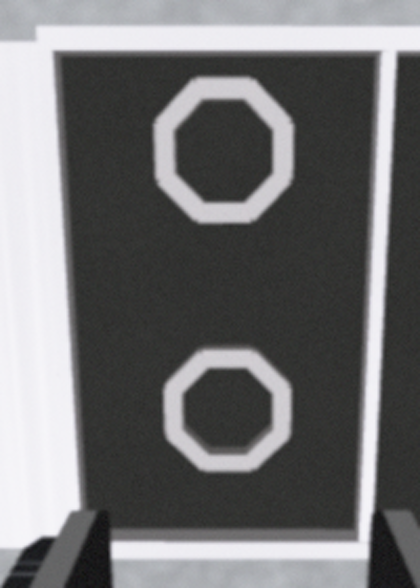

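```bash
python3 -m jog '[[0,3.5,-25,0,50],[0,3.5,-50,0,50],[0,3.5,-72,0,50],[0,3.5,-86,0,50],[0,3.5,-94,0,50],[0,3.5,-98,0,50],[0,3.5,-100,0,50],[0,3.5,-100.5,0,50],[0,3.5,-100.5,0,50],[0,3.5,-100.5,0,50]]' 40
python3 -m jog '[[0,0,0,0,32],[0,0,0,0,32],[0,0,0,0,32],[0,0,0,0,32],[0,0,0,0,32],[0,0,0,0,32],[0,0,0,0,32],[0,0,0,0,32],[0,0,0,0,32],[0,0,0,0,32]]' 40
python3 - <<'E'
from h import *
st();c=cam('wrist','w34')
E
```

```text
time: 82.45
tool_pos: [0.5214, 0.1872, 0.008]
tcp_rot: [-0.054, 2.196, -2.196]
wrist_force: [0.3, -0.1, -0.2]
width: 0.584
time: 83.7
tool_pos: [0.5225, 0.1875, 0.0093]
tcp_rot: [-0.052, 2.196, -2.195]
wrist_force: [-1.1, 0.1, 6.3]
width: 0.374
[522.5, 187.5, 9.3] t 83.7 open 31.9 F [-1.1  0.1  6.3] jaw -87.2
```

View pics/w34.png

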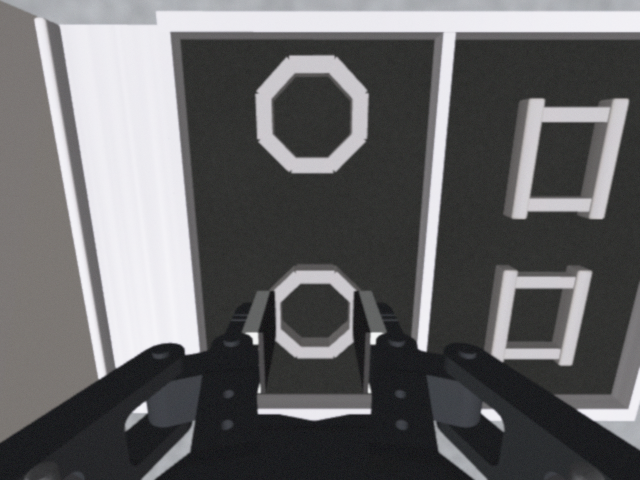

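```bash
python3 -m jog '[[0,0,8,0,32],[0,0,15,0,50],[0,0,15,0,50],[0,0,15,0,50],[0,0,15,0,50],[0,0,15,0,50],[0,0,15,0,50],[0,0,15,0,50],[0,0,15,0,50],[0,0,15,0,50]]' 40
python3 - <<'E'
from h import *
st();c=cam('wrist','w35');ring(c,260,370,250,385,.012)
E
```

```text
time: 85.0
tool_pos: [0.5212, 0.1871, 0.0227]
tcp_rot: [-0.054, 2.196, -2.196]
wrist_force: [0.1, -0.0, -0.1]
width: 0.586
[521.2, 187.1, 22.7] t 85.0 open 50.1 F [ 0.1 -0.  -0.1] jaw -87.2
ring 520.6 186.6 [41.9 41.7] flat 2.9
```

View pics/w35.png

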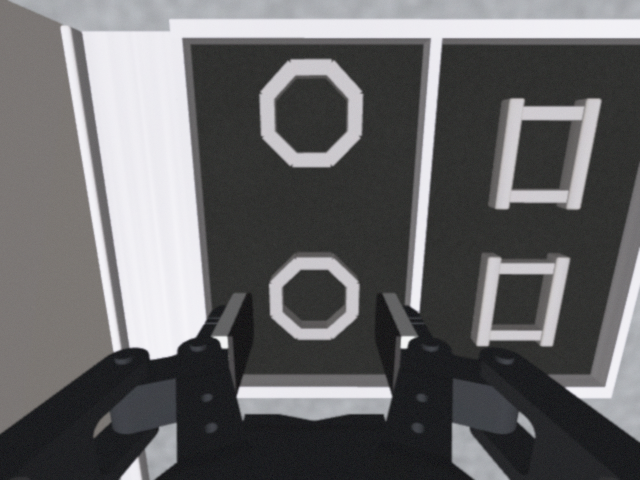

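```bash
python3 -m jog '[[-0.5,-0.4,-5,0,50],[-0.5,-0.4,-9,0,50],[-0.5,-0.4,-12,0,50],[-0.5,-0.4,-15,0,50],[-0.5,-0.4,-17,0,50],[-0.5,-0.4,-17.5,0,50],[-0.5,-0.4,-17.5,0,50],[-0.5,-0.4,-17.5,0,50],[-0.5,-0.4,-17.5,0,50],[-0.5,-0.4,-17.5,0,50]]' 40
python3 -m jog '[[0,0,0,0,32],[0,0,0,0,32],[0,0,0,0,32],[0,0,0,0,32],[0,0,0,0,32],[0,0,0,0,32],[0,0,0,0,32],[0,0,0,0,32],[0,0,0,0,32],[0,0,0,0,32]]' 40
python3 - <<'E'
from h import *
st();c=cam('wrist','w36')
E
```

```text
time: 86.3
tool_pos: [0.5208, 0.1868, 0.0053]
tcp_rot: [-0.054, 2.196, -2.196]
wrist_force: [-0.2, 0.1, 0.3]
width: 0.587
time: 87.55
tool_pos: [0.5209, 0.1868, 0.0056]
tcp_rot: [-0.054, 2.196, -2.196]
wrist_force: [-1.8, -0.0, 4.8]
width: 0.445
[520.9, 186.8, 5.6] t 87.55 open 38.0 F [-1.8 -0.   4.8] jaw -87.2
```

View pics/w36.png

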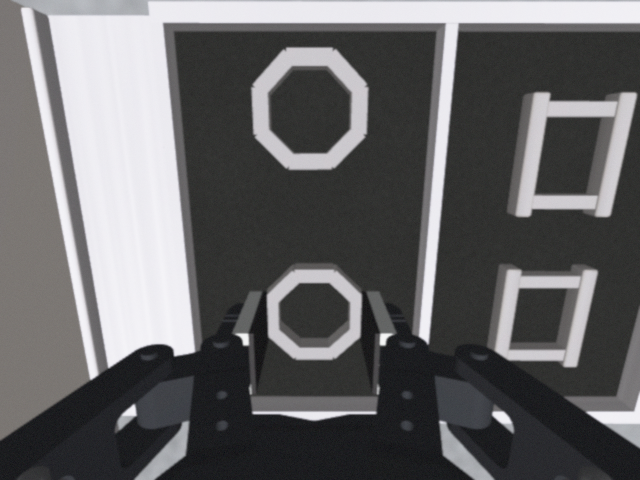

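```bash
python3 -m jog '[[0,0,4,0,32],[0,0,9,0,32],[-7,0.5,9,0,32],[-14,1,9,0,32],[-19.7,1,9,0,32],[-19.7,1,9,0,32],[-19.7,1,4,0,32],[-19.7,1,1.5,0,32],[-19.7,1,1,0,32],[-19.7,1,1,0,32]]' 40
python3 -m jog '[[0,0,0,0,48],[0,0,0,0,48],[0,0,0,0,48],[0,0,0,0,48],[0,0,15,0,48],[0,0,40,0,48],[0,0,70,0,48],[0,0,100,0,48],[0,0,130,0,48],[0,0,165,0,48]]' 40
python3 - <<'E'
from h import *
st();c=cam('wrist','w37');t=cam('top','t37')
a=cv2.imread('pics/t37.png');cv2.imwrite('pics/t37z.png',cv2.resize(a[205:300,175:310],None,fx=5,fy=5,interpolation=cv2.INTER_CUBIC))
E
```

```text
time: 88.85
tool_pos: [0.5011, 0.1877, 0.006]
tcp_rot: [-0.054, 2.197, -2.197]
wrist_force: [0.6, 0.2, -1.6]
width: 0.442
time: 90.1
tool_pos: [0.5008, 0.1877, 0.1731]
tcp_rot: [-0.054, 2.196, -2.196]
wrist_force: [0.6, 0.9, 0.0]
width: 0.561
[500.8, 187.7, 173.1] t 90.1 open 47.9 F [0.6 0.9 0. ] jaw -87.2
```

View pics/w37.png

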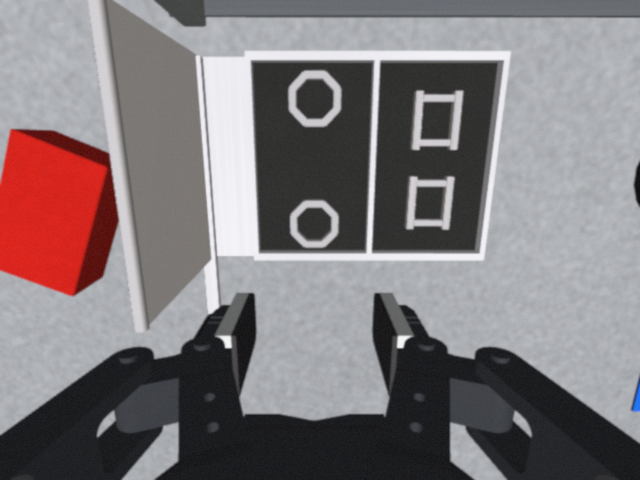

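```bash
python3 -m jog '[[-5,-40,0,0,52],[-12,-95,0,0,52],[-20,-150,0,0,52],[-29,-210,0,0,52],[-38,-270,0,0,52],[-47,-330,0,0,52],[-57,-385,0,0,52],[-66,-435,-10,0,52],[-74,-475,-30,0,52],[-78,-497,-50,0,52]]' 40
python3 -m jog '[[0,0,-10,0,52],[0,0,-12,0,52],[0,0,-12,0,52],[0,0,-12,0,52],[0,0,-12,0,52],[0,0,-12,0,52],[0,0,-12,0,52],[0,0,-12,0,52],[0,0,-12,0,52],[0,0,-12,0,52]]' 40
python3 - <<'E'
from h import *
st();c=cam('wrist','w38')
for o in parts(c): print(*o)
E
```

```text
time: 91.45
tool_pos: [0.4223, -0.3114, 0.1209]
tcp_rot: [-0.051, 2.197, -2.198]
wrist_force: [-0.0, 1.0, -0.2]
width: 0.606
time: 92.7
tool_pos: [0.423, -0.3093, 0.1092]
tcp_rot: [-0.054, 2.197, -2.196]
wrist_force: [0.3, -0.3, 0.6]
width: 0.608
[423.0, -309.3, 109.2] t 92.7 open 51.9 F [ 0.3 -0.3  0.6] jaw -87.2
369.7 -377.7 48.0 17.6 19.1 flat 22.0 35.9 36.9 px 402 320
362.7 -247.4 18.2 48.6 77.7 flat 29.4 36.6 37.8 px 225 322
422.4 -309.1 42.9 42.4 47.3 flat 2.1 42.7 45.1 px 312 243
```

```bash
python3 -m jog '[[-0.5,0,-25,0,52],[-0.5,0,-50,0,52],[-0.5,0,-72,0,52],[-0.5,0,-88,0,52],[-0.5,0,-97,0,52],[-0.5,0,-102,0,52],[-0.5,0,-104.5,0,52],[-0.5,0,-105.5,0,52],[-0.5,0,-105.5,0,52],[-0.5,0,-105.5,0,52]]' 40
python3 -m jog '[[0,0,0,0,32],[0,0,0,0,32],[0,0,0,0,32],[0,0,0,0,32],[0,0,0,0,32],[0,0,0,0,32],[0,0,0,0,32],[0,0,0,0,32],[0,0,0,0,32],[0,0,0,0,32]]' 40
python3 - <<'E'
from h import *
st();c=cam('wrist','w39')
E
```

```text
time: 94.0
tool_pos: [0.4228, -0.3095, 0.0041]
tcp_rot: [-0.054, 2.196, -2.197]
wrist_force: [0.1, 0.3, -0.9]
width: 0.608
time: 95.25
tool_pos: [0.4228, -0.3095, 0.0043]
tcp_rot: [-0.054, 2.196, -2.197]
wrist_force: [-1.1, 0.3, 5.8]
width: 0.435
[422.8, -309.5, 4.3] t 95.25 open 37.2 F [-1.1  0.3  5.8] jaw -87.2
```

View pics/w39.png

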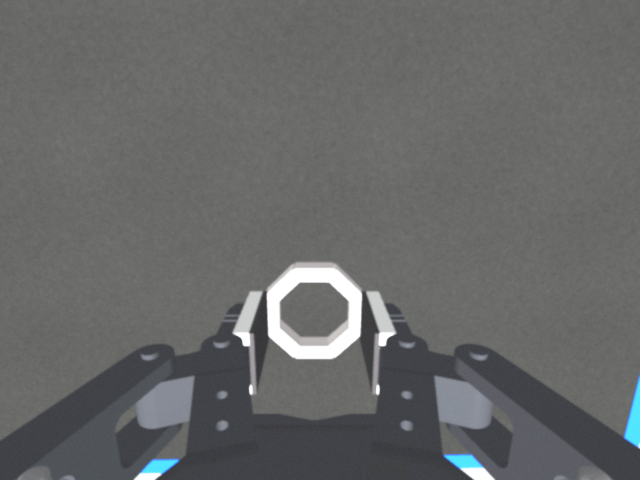

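```bash
python3 -m jog '[[0,0,2,0,32],[0,0,8,0,32],[0,0,20,0,32],[0,0,45,0,32],[0,0,80,0,32],[2,20,120,0,32],[6,50,150,0,32],[12,85,165,0,32],[20,125,165,0,32],[30,165,165,0,32]]' 45
python3 -m jog '[[12,50,0,0,32],[24,100,0,0,32],[36,150,0,0,32],[48,195,0,0,32],[60,235,0,0,32],[72,270,0,0,32],[82,298,0,0,32],[90,318,0,0,32],[97,333,0,0,32],[97,333,0,0,32]]' 45
python3 - <<'E'
from h import *
st();c=cam('wrist','w40')
E
```

```text
time: 96.55
tool_pos: [0.4529, -0.1433, 0.1701]
tcp_rot: [-0.051, 2.195, -2.197]
wrist_force: [0.8, 0.0, -0.7]
width: 0.438
time: 97.8
tool_pos: [0.5499, 0.1892, 0.1688]
tcp_rot: [-0.055, 2.196, -2.196]
wrist_force: [-0.4, -0.2, -0.9]
width: 0.436
[549.9, 189.2, 168.8] t 97.8 open 37.3 F [-0.4 -0.2 -0.9] jaw -87.1
```

View pics/w40.png

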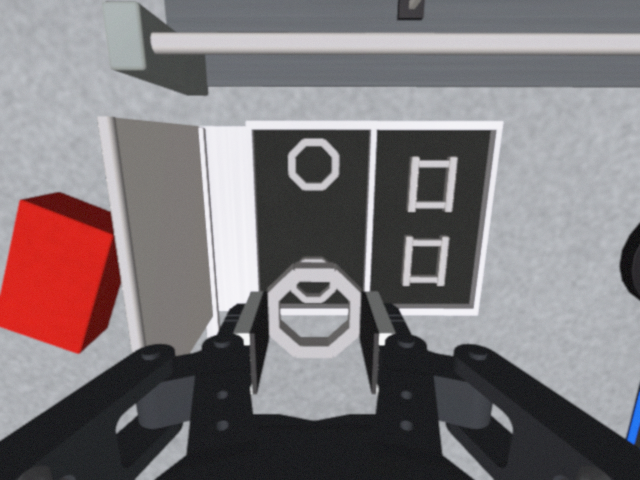

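```bash
python3 -m jog '[[0.3,0,-25,0,32],[0.3,0,-55,0,32],[0.3,0,-85,0,32],[0.3,0,-110,0,32],[0.3,0,-130,0,32],[0.3,0,-145,0,32],[0.3,0,-154,0,32],[0.3,0,-159,0,32],[0.3,0,-162,0,32],[0.3,0,-162,0,32]]' 45
python3 -m jog '[[0,0,-0.5,0,32],[0,0,-0.5,0,48],[0,0,-0.5,0,48],[0,0,-0.5,0,48],[0,0,-0.5,0,48],[0,0,20,0,48],[0,0,60,0,48],[0,0,100,0,48],[0,0,140,0,48],[0,0,163,0,48]]' 45
python3 - <<'E'
from h import *
st()
c=cam('wrist','w41')
E
```

```text
time: 99.1
tool_pos: [0.5501, 0.1889, 0.007]
tcp_rot: [-0.054, 2.196, -2.196]
wrist_force: [0.6, -0.2, -0.5]
width: 0.432
time: 100.35
tool_pos: [0.5509, 0.189, 0.1725]
tcp_rot: [-0.05, 2.196, -2.194]
wrist_force: [-0.2, 1.1, 0.4]
width: 0.566
[550.9, 189.0, 172.5] t 100.35 open 48.3 F [-0.2  1.1  0.4] jaw -87.2
```

View pics/w41.png

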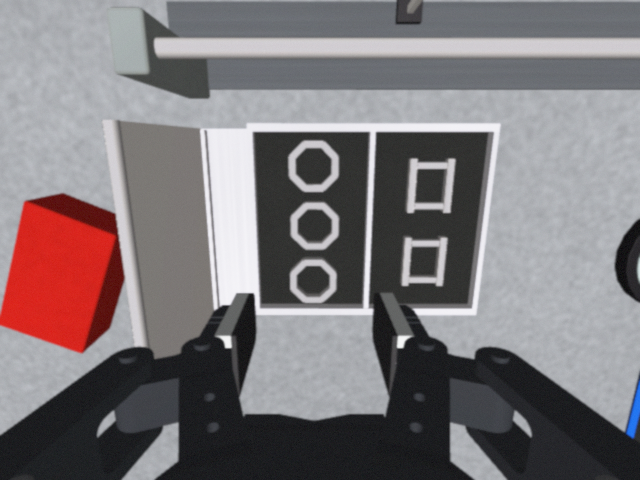

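```bash
python3 -m jog '[[0,0,25,0,48],[10,-15,50,0,48],[25,-40,60,0,48],[42,-70,60,0,48],[60,-100,60,0,48],[78,-132,60,0,48],[95,-162,60,0,48],[110,-188,60,0,48],[120,-205,60,0,48],[125,-215,60,0,48]]' 45
python3 -m jog '[[0,0,0,0,48],[0,0,0,0,48],[0,0,0,0,48],[0,0,0,0,48],[0,0,0,0,48],[0,0,0,0,48],[0,0,0,0,48],[0,0,0,0,48],[0,0,0,0,48],[0,0,0,0,48]]' 45
python3 - <<'E'
from h import *
st()
c=cam('wrist','w42')
E
```

```text
time: 101.65
tool_pos: [0.6749, -0.027, 0.2289]
tcp_rot: [-0.055, 2.198, -2.197]
wrist_force: [-0.3, 0.8, -1.1]
width: 0.563
time: 102.9
tool_pos: [0.6748, -0.0263, 0.2297]
tcp_rot: [-0.054, 2.196, -2.196]
wrist_force: [0.4, -0.4, -0.7]
width: 0.56
[674.8, -26.3, 229.7] t 102.9 open 47.8 F [ 0.4 -0.4 -0.7] jaw -87.2
```

View pics/w42.png

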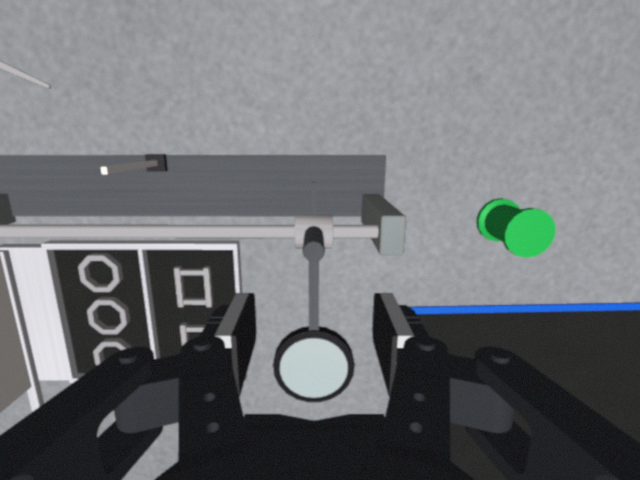

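```bash
python3 - <<'E'
from h import *
st();c=cam('wrist');t=cam('top','t43');s=cam('scene','s43')
th=np.radians(2.8);ey=np.array([-np.sin(th),np.cos(th)])
print('post top',mm(ray(c,314,250,.154)))
m=ray(c,104,170,.1);p=ray(c,313.5,181,.1);print(mm(m),mm(p),'dy',mm((m-p)[:2]@ey))
a=cv2.imread('pics/w42.png');b=np.clip(a[140:260,60:340].astype(float)*1.6,0,255).astype(np.uint8);cv2.imwrite('pics/w42z.png',cv2.resize(b,None,fx=2.8,fy=2.8,interpolation=cv2.INTER_CUBIC))
a=cv2.imread('pics/t43.png');cv2.imwrite('pics/t43z.png',cv2.resize(a[165:215,180:370],None,fx=4,fy=4,interpolation=cv2.INTER_CUBIC))
E
```

```text
[674.8, -26.3, 229.7] t 102.95 open 48.2 F [ 0.6 -0.7  0.1] jaw -87.2
post top [677.6, -26.8, 154.0]
[714.3, 127.3, 100.0] [713.9, -24.6, 100.0] dy 151.7
```

View pics/w42z.png

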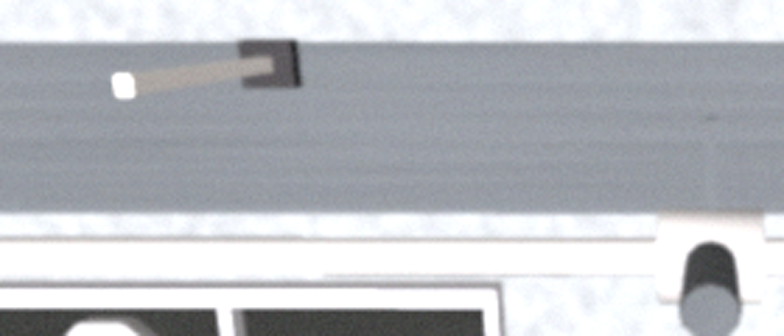

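```bash
python3 -m jog '[[2.5,-0.4,-20,0,48],[2.5,-0.4,-45,0,48],[2.5,-0.4,-70,0,48],[2.5,-0.4,-88,0,48],[2.5,-0.4,-98,0,48],[2.5,-0.4,-103,0,48],[2.5,-0.4,-103,0,48],[2.5,-0.4,-103,0,48],[2.5,-0.4,-103,0,48],[2.5,-0.4,-103,0,48]]' 20
python3 -m jog '[[0,0,0,0,35],[0,0,0,0,25],[0,0,0,0,18],[0,0,0,0,10],[0,0,0,0,10],[0,0,0,0,10],[0,0,0,0,10],[0,0,0,0,10],[0,0,0,0,10],[0,0,0,0,10]]' 20
python3 - <<'E'
from h import *
st()
c=cam('wrist','w44')
E
```

```text
time: 104.35
tool_pos: [0.6776, -0.0267, 0.1273]
tcp_rot: [-0.053, 2.196, -2.196]
wrist_force: [-0.8, 0.3, 0.4]
width: 0.562
time: 105.6
tool_pos: [0.6773, -0.0266, 0.1267]
tcp_rot: [-0.054, 2.197, -2.196]
wrist_force: [-0.4, 0.8, 0.2]
width: 0.151
[677.3, -26.6, 126.7] t 105.6 open 12.9 F [-0.4  0.8  0.2] jaw -87.2
```

View pics/w44.png

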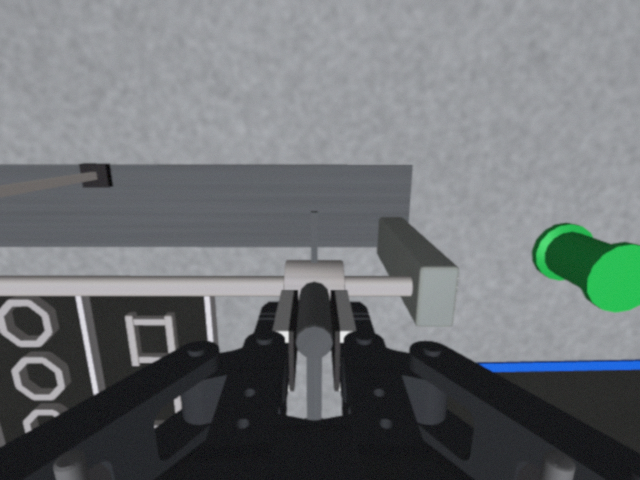

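```bash
python3 -m jog '[[0,8,0,0,10],[-1,24,0,0,10],[-2,42,0,0,10],[-3,60,0,0,10],[-4,78,0,0,10],[-5,96,0,0,10],[-6,114,0,0,10],[-6.5,128,0,0,10],[-7,138,0,0,10],[-7,145,0,0,10]]' 20
python3 -m jog '[[0,2,0,0,10],[0,2,0,0,10],[0,2,0,0,10],[0,2,0,0,10],[0,2,0,0,10],[0,2,0,0,10],[0,2,0,0,10],[0,2,0,0,10],[0,2,0,0,10],[0,2,0,0,10]]' 20
python3 - <<'E'
from h import *
st()
c=cam('wrist','w45')
a=cv2.imread('pics/w45.png');cv2.imwrite('pics/w45z.png',cv2.resize(a[150:330,230:400],None,fx=3.3,fy=3.3,interpolation=cv2.INTER_CUBIC))
E
```

```text
time: 106.9
tool_pos: [0.6702, 0.1189, 0.1267]
tcp_rot: [-0.055, 2.196, -2.197]
wrist_force: [-0.0, -2.0, 0.8]
width: 0.158
time: 108.15
tool_pos: [0.6702, 0.1203, 0.1267]
tcp_rot: [-0.055, 2.197, -2.197]
wrist_force: [-2.6, 1.6, 1.8]
width: 0.154
[670.2, 120.3, 126.7] t 108.15 open 13.2 F [-2.6  1.6  1.8] jaw -87.2
```

View pics/w45z.png

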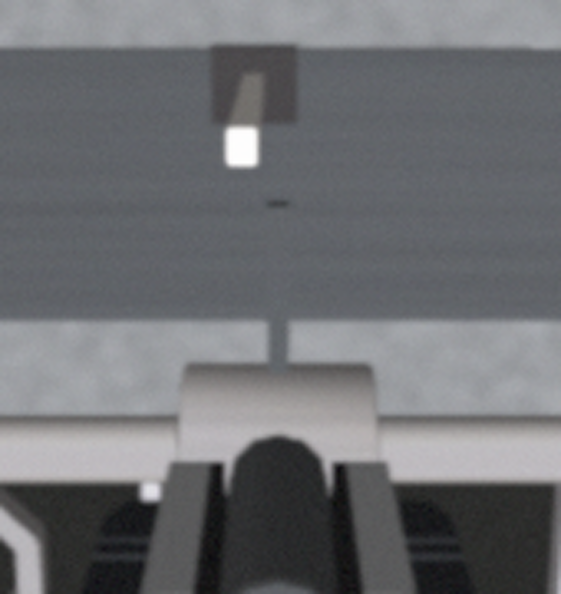

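```bash
python3 - <<'E'
from h import *
c=cam('wrist')
th=np.radians(2.8);ey=np.array([-np.sin(th),np.cos(th)]);ex=np.array([np.cos(th),np.sin(th)])
U=lambda x,y:(230+(x+.5)/3.3-.5,150+(y+.5)/3.3-.5)
m=ray(c,*U(242,146),.1);p=ray(c,*U(279,202),.1);print(mm(m),mm(p),'dy',mm((m-p)[:2]@ey),'dx',mm((m-p)[:2]@ex))
q=ray(c,*U(279,340),.1);print('pointer dir',np.degrees(np.arctan2((p-q)[1],(p-q)[0])))
E
```

```text
[714.2, 127.0, 100.0] [706.6, 121.4, 100.0] dy 5.2 dx 7.9
pointer dir 2.8493803986213235
```

```bash
python3 -m jog '[[0,1,0,0,10],[0,2,0,0,10],[0,3,0,0,10],[0,4,0,0,10],[0,4.7,0,0,10],[-0.2,5.2,0,0,10],[-0.2,5.2,0,0,10],[-0.2,5.2,0,0,10],[-0.2,5.2,0,0,10],[-0.2,5.2,0,0,10]]' 20
python3 - <<'E'
from h import *
st()
c=cam('wrist','w46')
a=cv2.imread('pics/w46.png');cv2.imwrite('pics/w46z.png',cv2.resize(a[180:270,270:370],None,fx=6,fy=6,interpolation=cv2.INTER_CUBIC))
E
```

```text
time: 109.5
tool_pos: [0.6699, 0.1255, 0.1267]
tcp_rot: [-0.055, 2.197, -2.197]
wrist_force: [-4.0, -2.3, 4.2]
width: 0.153
[669.9, 125.5, 126.7] t 109.5 open 13.1 F [-4.  -2.3  4.2] jaw -87.2
```

View pics/w46z.png

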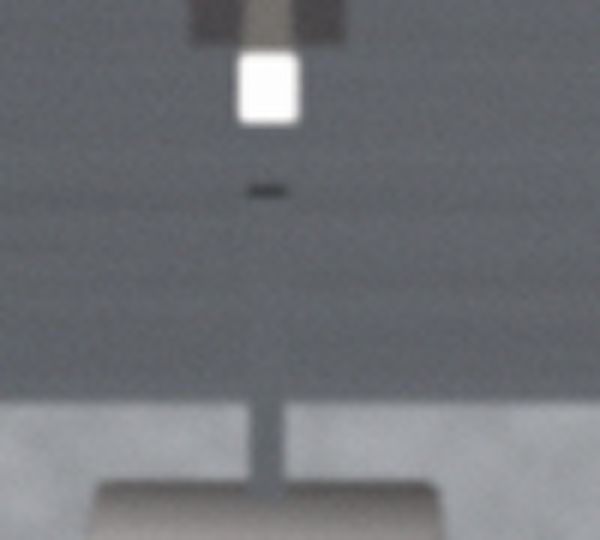

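```bash
python3 -m jog '[[0,0,0,0,20],[0,0,0,0,30],[0,0,0,0,44],[0,0,0,0,44],[0,0,5,0,44],[0,0,15,0,44],[0,0,30,0,44],[0,0,50,0,44],[0,0,70,0,44],[0,0,90,0,44]]' 20
python3 - <<'E'
from h import *
st()
c=cam('wrist','w47');t=cam('top','t47');s=cam('scene','s47')
a=cv2.imread('pics/w47.png');cv2.imwrite('pics/w47z.png',cv2.resize(a[110:260,240:390],None,fx=4,fy=4,interpolation=cv2.INTER_CUBIC))
E
```

```text
time: 110.8
tool_pos: [0.6705, 0.1256, 0.2189]
tcp_rot: [-0.053, 2.196, -2.196]
wrist_force: [-0.1, 0.3, -0.5]
width: 0.515
[670.5, 125.6, 218.9] t 110.8 open 44.0 F [-0.1  0.3 -0.5] jaw -87.2
```

View pics/w47z.png

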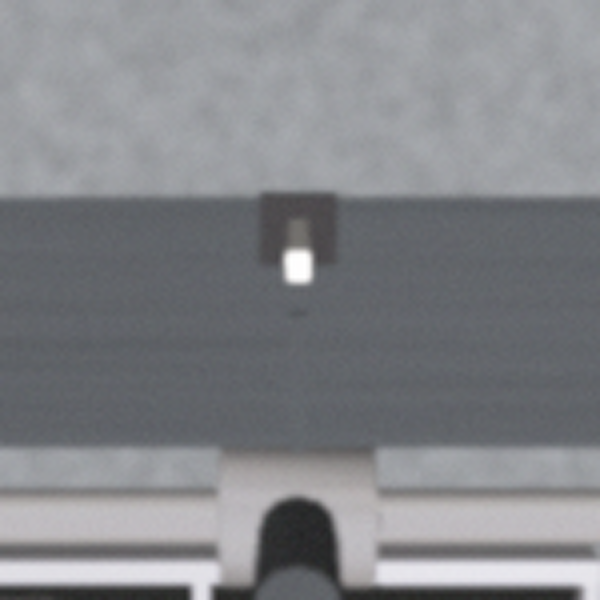

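View pics/w47.png

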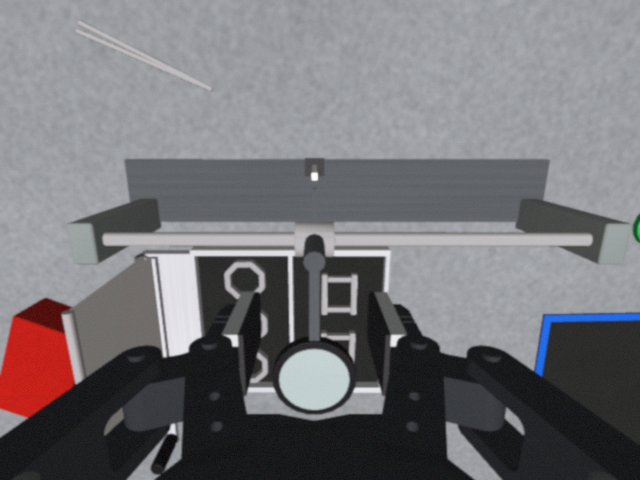

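```bash
python3 -m jog '[[0,0,20,0,44],[-5,-20,40,0,44],[-25,-60,60,0,44],[-50,-105,60,0,44],[-75,-150,60,0,44],[-105,-200,60,0,44],[-135,-250,60,0,44],[-165,-300,60,0,44],[-190,-345,60,0,44],[-210,-380,60,0,44]]'
python3 -m jog '[[-5,-40,0,0,44],[-10,-80,0,0,44],[-20,-120,0,0,44],[-30,-150,0,0,44],[-30,-150,0,0,44],[-30,-150,0,0,44],[-30,-150,0,0,44],[-30,-150,0,0,44],[-30,-150,0,0,44],[-30,-150,0,0,44]]'
python3 - <<'E'
from h import *
st()
t=cam('top','t48');s=cam('scene','s48')
a=cv2.imread('pics/t48.png');cv2.imwrite('pics/t48z.png',cv2.resize(a[160:320,175:370],None,fx=3.7,fy=3.7,interpolation=cv2.INTER_CUBIC))
th=np.radians(2.8);o=np.array([.5535,.1422]);R=np.array([[np.cos(th),-np.sin(th)],[np.sin(th),np.cos(th)]])
for nm,px,z in(('marker',(261.7,176.0),.1),):
    pass
a=cv2.imread('pics/s48.png');cv2.imwrite('pics/s48z.png',cv2.resize(a[140:350,280:490],None,fx=2.8,fy=2.8,interpolation=cv2.INTER_CUBIC))
E
```

```text
time: 112.2
tool_pos: [0.4581, -0.2571, 0.2781]
tcp_rot: [-0.051, 2.195, -2.199]
wrist_force: [-0.2, -0.1, 0.3]
width: 0.515
time: 113.45
tool_pos: [0.4303, -0.4041, 0.2767]
tcp_rot: [-0.055, 2.196, -2.196]
wrist_force: [0.3, -0.5, -0.4]
width: 0.516
[430.3, -404.1, 276.7] t 113.45 open 44.1 F [ 0.3 -0.5 -0.4] jaw -87.1
```

View pics/t48.png

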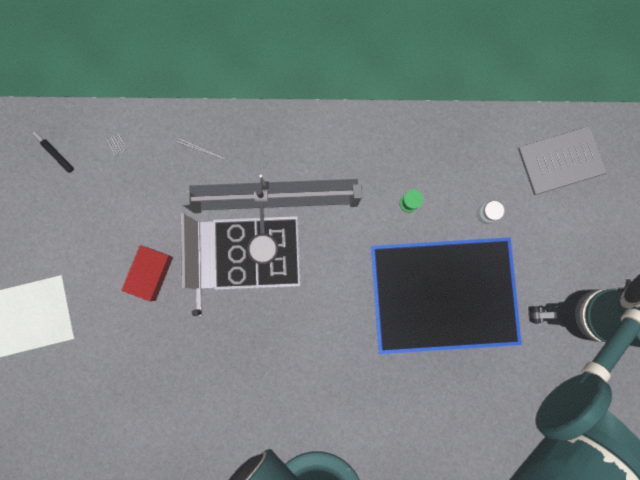

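View pics/t48z.png

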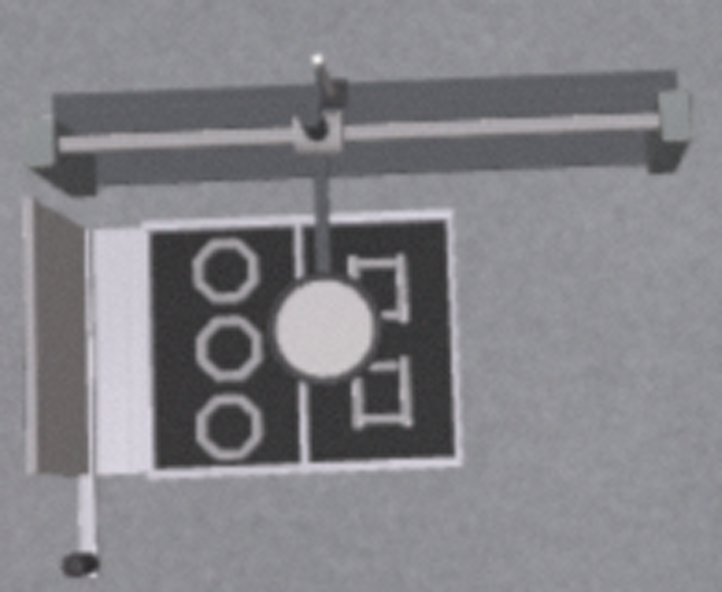

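View pics/s48z.png

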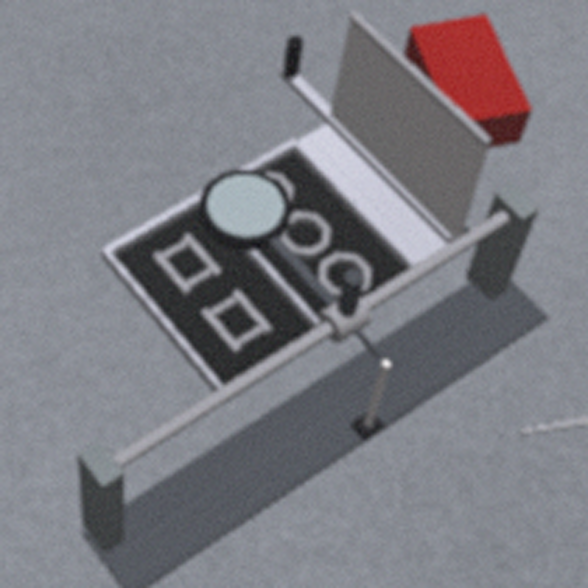

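```bash
python3 - <<'E'
from h import *
print(bot.finish_job()); st()
E
```

```text
the job is handed in; nothing more can be done
None
the job is handed in; nothing more can be done
```

The job was finished in the order asked and handed in at about 113 s of the 210 s allowed. The hand-in gives no verdict. My last pictures showed nothing wrong, with the robot well clear of everything.

- **Cover:** I pushed it back by its post until the force rose to about 12 N at the stop. The post measured at station y of about 134 mm, against 132.6 mm expected there. The panels stand folded and upright.
- **Watch parts:** Five were present, three bezels and two frames. All lie flat on the tray floor, the bezels in the compartment next to the cover and the frames in the other. None lies on another or on the rim, and the pad is empty.
- **Magnifier:** I slid the collar about 152 mm. In the close-up after letting go, the pointer and the white tab line up to roughly 0.2 mm.
- **Spool, jar and tin:** They appear at the same places in the top view as at the start.

What went wrong or disagreed:
- **Knocked bezel:** The second bezel moved about 28 mm inside its compartment after I placed it. I moved it back so the third would fit. That took two failed grips, which nudged it a few millimetres, before it worked.
- **Tool dimensions:** The fingertips seem to stand only a few millimetres ahead of the reported TCP, not the stated 25 mm. I found the grasp height by stepping down; the first frame took several empty closes.
- **Camera disagreement:** The top and scene views differed by about 3–4 mm in x, so I relied mainly on the wrist camera.

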